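# Put the washed spanner and measuring cylinder on the drying pegs

## Robot

A 6-joint arm with a two-finger parallel gripper is mounted at the origin on the work surface. World frame = base frame: x ahead of the robot, y to its left, z up, the work surface at z = 0. Lengths are in m, angles in rad, forces in N, time in s.
With the tool pointing down it reaches from about 0.25 to 0.8 m from the base axis. Payload 8.5 kg.
Tool frame: the origin (TCP) lies at the very end of the fingers, on their centre line; the grasp point (between the pads) lies 19 mm behind it; z points along the fingers, y is the line along which they close (so a half turn about z gives the same grasp; the last joint's range is limited). The gripper opens to 85 mm and grips with 20 to 120 N. Pads are 22 mm wide; open, the fingers measure 114 mm over their backs; the gripper's body (76 mm by 85 mm) begins 54 mm behind the grasp point. The pads swing forward as they close: fully open they stand 13 mm farther back than shut.
Start: joints at [1.284, 0.238, -0.013, 1.319, 0, 1.571], TCP at [0.148, 0.504, 0.231] pointing down, gripper open.
Joint ranges: [-2.66, 2.66], [-1.03, 1.9], [-1.14, 1.46], [-1.82, 2.27], [-1.45, 1.34], [-3.14, 3.14]. Speed limits (rad/s): [2.22, 2.22, 2.79, 3.14, 3.14, 3.14].

## Interface

Orientations are given as a unit quaternion [w, x, y, z].
In Python, from workcell import arm gives the robot as it stands.
- The arm moves only by the tool servo_tool, never from a script. Its argument "rows" is a list of rows, each an object of numbers: "x", "y", "z": the shift along the tool's x, y, z in cm; "wx", "wy", "wz": the turn, a rotation vector about the tool's x, y, z in rad. In form: [{"x": .., "y": .., "z": .., "wx": .., "wy": .., "wz": ..}, ...]. A call has 1 to 5 rows; each row shifts and turns the commanded pose from where the row before left it, along the tool's axes as they then stand; what a row does not reach is not made up. A row lasts 1/10 s, in which the tool goes at most 50 mm and 8.59 degrees, less where a joint would pass 70% of its speed; a pose out of reach is approached as far as the arm can. A call is refused whole if a number of a shift passes 5 or a number of a turn 0.15, either way. A call with a gripper value outside its range is refused whole. "grip" is the opening, from 0 (shut) to 1 (fully open), set as the call begins (left out, the last holds). The fingers move at their own pace and stop on an object; the grip force is fixed at half the most. Time passes only in rows, so rows that do not move let the fingers close. It gives the time, the measured TCP pose, the force, the opening and the grip force at its end, in the units of the state.
- arm.read_state(): the state, without advancing time (a new reading comes with each control period).
- arm.snapshot(name): name is "side" or "top" or "wrist"; returns (picture, depth): 480x640x3 uint8, red, green, blue; 480x640 float32, m along the optical axis (not along the pixel's ray), 0 where there is no reading.
- arm.camera_model(name): a dict with "camera_matrix" (3x3 intrinsics, pixels), "R" (3x3) and "t" (3): a world point X has camera coordinates R X + t. Camera axes: x right, y down, z forward; pixel columns grow to the right and rows downward; lengths in m; the calibration is good to about 2 mm. A picture is of the moment at which its call begins: read the wrist's pose just before it. camera_model takes no time and is no camera call; for the wrist camera it gives the pose at the moment of the call.
- arm.hand_in(): hands the job in; it is judged then, once.
The state is a dict: "time": time; "joints": joint angles; "joint_velocities": joint speeds; "tau": joint torques, N m; "position": TCP position; "orientation": TCP orientation; "wrist_force": force on the tool from outside, world axes, zero at the start; "torque": the same for the moment, N m; "gripper_width": finger opening in m; "grip_force": force on a finger pad.
Only numpy, scipy, OpenCV 4.12 (cv2) and the standard library are available. Lean on these libraries where they do the work, as an engineer would, in place of code of your own. Each camera call takes 0.05 s, during which the arm holds its last target. There are 200 camera calls.

## Task

The loose spanner and the measuring cylinder lying on the bench have just been washed: put both up to dry. Hang the spanner by its eye on the free short peg of the one sloped stand, and put the cylinder upside down over the free long peg of the other, each pushed fully home against the peg's collar and let go. Do not knock the other things on the bench about.

Things in the scene. Friction and masses are not known exactly. Their poses are not given: they have to be found in the camera images.
- spanner: Loose flat steel spanner, 155 mm long, 10 mm thick, lying on the bench. Origin: middle of its 16 mm wide handle, on the underside; x along the handle to the eye, z up (normal to the flat). Handle from x=-42 to +42 mm; round eye (38 mm outside, 21 mm through hole along z) centred at x=+60 mm; open jaw 34 mm wide at x=-42 to -76 mm.
- spanner_eye (a point): Centre of the spanner's eye, at mid thickness (5 mm from either flat).
- cylinder: Loose white measuring cylinder (tall narrow vessel), 140 mm long, lying on its hexagonal foot and guard collar. x: along its axis to the open mouth. Origin: midway, 23 mm below the axis as it lies. Barrel 33 mm outside, 27 mm inside; closed end 6 mm thick. Foot 46 mm across flats (53 over corners), x=-70 to -62 mm; collar same size, x=+42 to +50 mm; grip the bare barrel between.
- cylinder_mouth (a point): Centre of the cylinder's open mouth, on its axis (x=+70 mm).
- cylinder_foot (a point): Centre of the underside of the cylinder's foot, on its axis (x=-70 mm).
- hang_stand: Fixed blue-grey stand, 180 mm wide, 165 mm deep, 180 mm high; its 45 degree sloped face looks up and to its -x (roughly to the robot). Origin: centre of its underside. Two short pegs 90 mm apart in y: the one at +y already carries a spanner (fixed there), the one at -y is free.
- hang_peg: The free short peg of hang_stand: 14 mm diameter, round tip, 45 mm long, square to the sloped face, so leaning 45 degrees from vertical towards the robot. Origin: on its axis at the top of its base collar (26 mm diameter, 6 mm high above the face); z along the peg to the tip, x up the slope, y across the stand.
- hang_peg_tip (a point): Tip of the free short peg.
- dry_stand: Fixed blue-grey stand like the other, with two long pegs 90 mm apart in y; the one at +y already carries an upside-down measuring cylinder (fixed there), the one at -y is free. Origin: centre of its underside.
- dry_peg: The free long peg of dry_stand: 18 mm diameter, round tip, 100 mm long, square to the sloped face, leaning 45 degrees from vertical towards the robot. Origin: on its axis at the top of its base collar (44 mm diameter, 6 mm high above the face), where the mouth comes to rest; z along the peg to the tip, x up the slope, y across the stand.
- dry_peg_tip (a point): Tip of the free long peg.
- bottle_a: Bystander: clear glass solvent bottle with cap, 66 mm diameter, 150 mm high; origin at the centre of its underside.
- bottle_b: Bystander: amber glass solvent bottle with cap, 66 mm diameter, 150 mm high; origin at the centre of its underside.
- vial_jar: Bystander: small glass jar with black lid, 32 mm diameter, 45 mm high; origin at the centre of its underside.
- beaker: Bystander: small glass beaker, 48 mm diameter, 50 mm high; origin at the centre of its underside.
- cone: Bystander: pointed steel cone on a 44 mm disc, 32 mm high; origin at the centre of its underside.
- screwdriver: Bystander: screwdriver lying on the bench, 160 mm long, along its x; origin near its middle, on the underside.
Not all that is in view belongs to the job. Of the things like the spanner, leave any that is turquoise; of the rest the larger one is meant.

How it is judged:
By the outcome, as a careful person would: the job done as asked, in the order asked, and still so for the second after the job is handed in, with the robot touching nothing.
It also fails if it takes over 72 s, if anything falls off the work surface, if the arm or the gripper's body presses on something with over 40 N, if the wrist force passes 120 N, or if a joint passes its speed limit or range.

## Working session

There is one attempt and no reset: what is moved stays moved. The work goes in short steps, Python scripts to look and compute and a tool call to move; the robot and the scene stay as the last step left them, time stands still between calls to the robot, and variables do not carry over. Pictures are saved under pics/ and viewed, at most 10 in all, crops included, and the job is handed in when it is done.

Besides the shell and the picture viewer there is one more tool, called after "Emit:" as name([rows], argument=value, ...), one row to a line, values as JSON. servo_tool: Moves the arm, as the interface text tells. Its arguments: {"type":"object","properties":{"rows":{"type":"array","items":{"type":"object","properties":{"x":{"type":"number"},"y":{"type":"number"},"z":{"type":"number"},"wx":{"type":"number"},"wy":{"type":"number"},"wz":{"type":"number"}}}},"grip":{"type":"number"}},"required":["rows"]}

```bash
ls; mkdir -p pics; python3 - <<'E'
from workcell import arm
import cv2,numpy as np
s=arm.read_state();print(s)
for n in("side","top"):
    p,d=arm.snapshot(n);cv2.imwrite(f"pics/{n}0.png",p[:,:,::-1]);np.savez(f"{n}0.npz",p=p,d=d,**arm.camera_model(n));print(n,arm.camera_model(n),(d==0).mean())
E
```

```text
pics
{'time': 0.0, 'joints': array([ 1.28400121e+00,  2.38760073e-01, -1.42401134e-02,  1.31918964e+00,
        2.02067859e-05,  1.57080758e+00]), 'joint_velocities': array([ 0.00043248, -0.00078778, -0.00157272,  0.00039829,  0.00039795,
       -0.00056416]), 'tau': array([ 1.29786840e-03, -5.38785553e+01,  3.46441448e+01,  1.79993111e-02,
        8.68171719e-05, -1.60697380e-05]), 'position': array([0.14839142, 0.50317017, 0.23069399]), 'orientation': array([-1.09565885e-04,  1.42912162e-01,  9.89735130e-01, -6.88154620e-04]), 'wrist_force': array([ 0.72680001, -0.52238209, -0.03545094]), 'torque': array([-0.02006229, -0.00172791, -0.01301651]), 'grip_force': 0.0, 'gripper_width': 0.08551823318534744}
side {'camera_matrix': array([[491.65787637,   0.        , 317.16164444],
       [  0.        , 491.65787637, 240.26002865],
       [  0.        ,   0.        ,   1.        ]]), 'R': array([[ 0.92468349, -0.38037279,  0.01664271],
       [-0.19551604, -0.51189804, -0.83650097],
       [ 0.32670158,  0.77024472, -0.54771265]]), 't': array([-0.41210991,  0.16035313,  1.01473275])} 0.004104817708333333
top {'camera_matrix': array([[545.96086596,   0.        , 318.07958275],
       [  0.        , 545.96086596, 240.4995501 ],
       [  0.        ,   0.        ,   1.        ]]), 'R': array([[-0.02493697, -0.99967741,  0.00481804],
       [-0.99617519,  0.0244453 , -0.08388934],
       [ 0.0837445 , -0.00689156, -0.99646343]]), 't': array([-0.0240465 ,  0.46851798,  1.29051698])} 0.004091796875
```

View pics/top0.png

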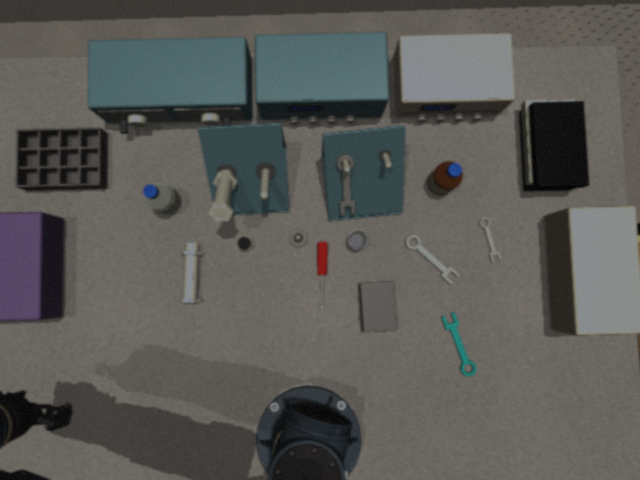

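View pics/side0.png

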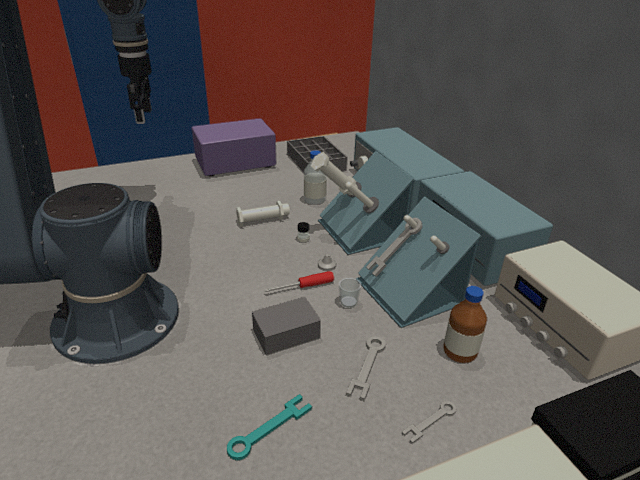

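The top view shows spanner-like things at: steel, eye (412,242) to jaw (453,277); a smaller steel one at (490,240); a turquoise one at (459,345). The larger steel one at (432,258) fits. The hang stand is at (365,172) with its free peg at (388,160). The dry stand is at (245,170) with its free peg at (265,182), and the cylinder is at (191,272). Next I'll measure these and check an enlarged crop.

```bash
cat > h.py <<'E'
import numpy as np,cv2
from scipy.spatial.transform import Rotation as Ro
def load(f): return dict(np.load(f))
def pt(c,u,v,z=None):
    K,R,t=c["camera_matrix"],c["R"],c["t"]
    r=R.T@np.linalg.inv(K)@[u,v,1]; o=-R.T@t
    if z is not None: return o+r*(z-o[2])/r[2]
    return o+r*c["d"][int(round(v)),int(round(u))]
def cloud(c):
    K,R,t=c["camera_matrix"],c["R"],c["t"]
    v,u=np.mgrid[:480,:640];d=c["d"]
    P=np.stack([(u-K[0,2])/K[0,0]*d,(v-K[1,2])/K[1,1]*d,d],-1)-t
    return P@R
def proj(c,X):
    q=c["camera_matrix"]@(c["R"]@np.asarray(X)+c["t"]);return q[:2]/q[2]
def tri(c1,p1,c2,p2):
    A=[];b=[]
    for c,p in((c1,p1),(c2,p2)):
        r=c["R"].T@np.linalg.inv(c["camera_matrix"])@[*p,1];r/=np.linalg.norm(r)
        o=-c["R"].T@c["t"];M=np.eye(3)-np.outer(r,r);A.append(M);b.append(M@o)
    return np.linalg.lstsq(np.vstack(A),np.hstack(b),rcond=None)[0]
E
python3 - <<'E'
from h import *
T=load("top0.npz");S=load("side0.npz")
np.set_printoptions(precision=4,suppress=True)
P=cloud(T);print("bench z",np.median(P[300:340,230:300,2]),np.median(P[225:235,420:440,2]))
hsv=cv2.cvtColor(T["p"],cv2.COLOR_RGB2HSV)
for n,(x0,x1,y0,y1) in dict(big=(402,462,230,288),small=(476,504,212,268),cyl=(176,206,236,310)).items():
    g=T["p"][y0:y1,x0:x1].max(2); th,m=cv2.threshold(g,0,255,cv2.THRESH_OTSU)
    k,l,st,ce=cv2.connectedComponentsWithStats(m);i=1+st[1:,4].argmax();m=(l==i)
    v,u=np.nonzero(m);z=P[y0:y1,x0:x1,2][m]
    r=cv2.minAreaRect(np.stack([u+x0,v+y0],1).astype(np.float32))
    print(n,th,r,"area",m.sum(),"z",np.percentile(z,[5,25,50,75,95]))
    cs,h=cv2.findContours(m.astype(np.uint8),cv2.RETR_CCOMP,cv2.CHAIN_APPROX_NONE)
    for c,hh in zip(cs,h[0]):
        if hh[3]>=0: M=c[:,0].mean(0)+[x0,y0];print(" hole",M,len(c),pt(T,*M,z=.01))
a=cv2.resize(T["p"][225:295,400:510],None,fx=5,fy=5,interpolation=cv2.INTER_CUBIC)[:300]
a=cv2.resize(T["p"][212:287,400:510],(550,375),interpolation=cv2.INTER_CUBIC)
b=cv2.resize(T["p"][120:225,195:410],(450,220),interpolation=cv2.INTER_CUBIC)
c=cv2.resize(S["p"][200:280,360:480],(350,220),interpolation=cv2.INTER_CUBIC)
im=np.zeros((600,800,3),np.uint8);im[:375,:550]=a;im[378:598,:450]=b;im[378:598,450:]=c
im[:300,560:]=cv2.resize(T["p"][232:312,172:236],(240,300),interpolation=cv2.INTER_CUBIC)
cv2.imwrite("pics/crop1.png",im[:,:,::-1])
E
```

```text
bench z -0.002311559767049741 -0.0022113416984586853
big 119.0 ((431.4385070800781, 257.892333984375), (62.796390533447266, 13.532014846801758), 41.82017135620117) area 360 z [0.0035 0.006  0.0081 0.0098 0.0124]
 hole [413.1667 241.4667] 30 [ 0.4606 -0.2656  0.01  ]
small 115.0 ((490.7550964355469, 238.46591186523438), (44.88972854614258, 11.85621452331543), 76.67547607421875) area 207 z [0.0004 0.0032 0.0049 0.007  0.0097]
 hole [485.4545 221.6364] 22 [ 0.5046 -0.4432  0.01  ]
cyl 118.0 ((189.03985595703125, 271.5433044433594), (11.698182106018066, 59.365150451660156), 2.38594388961792) area 595 z [0.0301 0.0331 0.0356 0.0383 0.0446]
 hole [193. 276.] 4 [0.3904 0.2668 0.01  ]
 hole [187. 254.] 4 [0.4437 0.2809 0.01  ]
```

View pics/crop1.png

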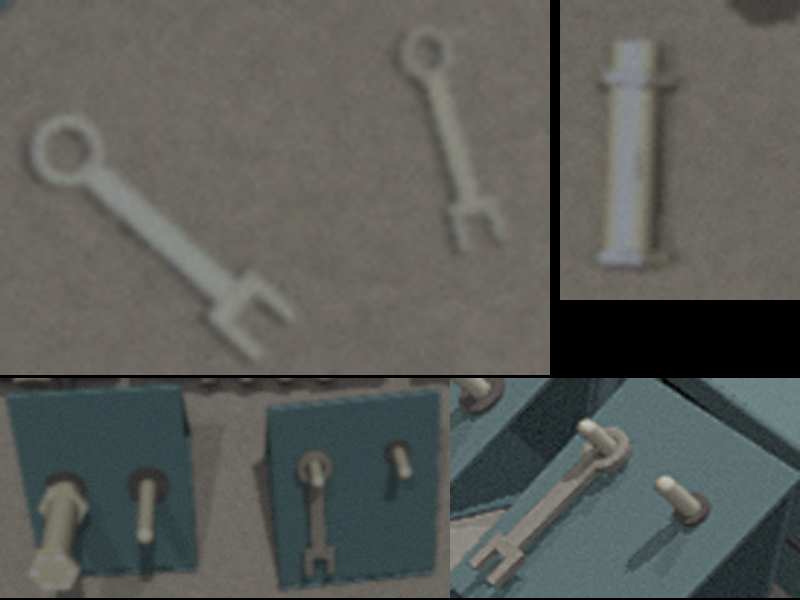

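The crop confirms three things: the large steel spanner has its eye at upper left, the small steel one is clearly shorter, and the cylinder's mouth and guard collar are at the far (+x) end. Next are the coarse stand and peg axes from the two fixed views.

```bash
cat >> h.py <<'E'
np.set_printoptions(precision=4,suppress=True)
def pegmask(c,box,axis=None):
    x0,x1,y0,y1=box; hsv=cv2.cvtColor(c["p"],cv2.COLOR_RGB2HSV)[y0:y1,x0:x1].astype(int)
    p=c["p"][y0:y1,x0:x1].astype(int)
    m=((p[...,0]-p[...,2])>0)&(p.max(2)>95)
    k,l,st,ce=cv2.connectedComponentsWithStats(m.astype(np.uint8)); i=1+st[1:,4].argmax()
    v,u=np.nonzero(l==i); q=np.stack([u+x0,v+y0],1).astype(float)
    mu=q.mean(0); w=np.linalg.svd(q-mu,full_matrices=False)[2][0]
    s=(q-mu)@w
    return mu,w,s.min(),s.max(),len(q)
def axisline(c1,m1,c2,m2):
    n=[]
    for c,m in((c1,m1),(c2,m2)):
        Ki=np.linalg.inv(c["camera_matrix"])
        a=[c["R"].T@Ki@[*(m[0]+s*m[1]),1] for s in(-20,20)];nn=np.cross(*a);n.append(nn/np.linalg.norm(nn))
    d=np.cross(*n);return d/np.linalg.norm(d)
def face(c,box):
    x0,x1,y0,y1=box;P=cloud(c)[y0:y1,x0:x1].reshape(-1,3)
    p=c["p"][y0:y1,x0:x1].reshape(-1,3).astype(int);P=P[(p[:,2]-p[:,0]>15)&(P[:,2]>.01)]
    for _ in range(6):
        mu=np.median(P,0) if _==0 else P.mean(0);n=np.linalg.svd(P-mu,full_matrices=False)[2][2];n*=np.sign(n[2])
        r=(P-mu)@n;P=P[abs(r)<max(.003,2*np.std(r)*.8)]
    return n,mu,len(P),np.std((P-mu)@n)
E
python3 - <<'E'
from h import *
T=load("top0.npz");S=load("side0.npz")
print("hang face",face(T,(326,404,130,215)),face(S,(400,470,205,310)))
print("dry face",face(T,(207,286,127,212)),face(S,(345,405,155,240)))
for n,b1,b2 in(("hang",(375,400,145,178),(425,456,230,256)),("dry",(254,280,160,205),(330,380,170,215))):
    a=pegmask(T,b1);b=pegmask(S,b2);print(n,a,b,"dir",axisline(T,a,S,b))
    for e in range(2):
        print([ (m[0]+m[1]*m[2+e]) for m in(a,b)])
E
```

```text
hang face (array([-0.7056, -0.0584,  0.7062]), array([ 0.6164, -0.1492,  0.1057]), 4474, np.float64(0.0015062397464332702)) (array([-0.7043, -0.0582,  0.7075]), array([ 0.6261, -0.1722,  0.1156]), 4015, np.float64(0.0013257513144120149))
dry face (array([-0.7072, -0.0204,  0.7068]), array([0.6402, 0.1147, 0.1139]), 3682, np.float64(0.00152289828385891)) (array([-0.7068, -0.0218,  0.707 ]), array([0.6404, 0.1059, 0.1165]), 2390, np.float64(0.0013774056606052647))
hang (array([386.9831, 160.1864]), array([0.2923, 0.9563]), np.float64(-7.4522241263247), np.float64(6.441554162082049), 59) (array([438.1398, 242.172 ]), array([0.758 , 0.6522]), np.float64(-8.891235866893373), np.float64(8.349116951620545), 93) dir [-0.7208 -0.0519  0.6912]
[array([384.8045, 153.0597]), array([431.4001, 236.3728])]
[array([388.8661, 166.3466]), array([444.4685, 247.6177])]
dry (array([264.1867, 183.4277]), array([-0.0533,  0.9986]), np.float64(-14.503879602278099), np.float64(13.669593434189784), 166) (array([346.1856, 185.296 ]), array([0.8369, 0.5474]), np.float64(-21.91820055898782), np.float64(32.678761957571645), 679) dir [-0.7769 -0.0113  0.6295]
[array([264.9602, 168.9445]), array([327.8426, 173.2984])]
[array([263.4578, 197.0779]), array([373.5338, 203.1839])]
```

```bash
cat >> h.py <<'E'
def toolR(s): 
    w,x,y,z=s["orientation"];return Ro.from_quat([x,y,z,w]).as_matrix()
E
python3 - <<'E'
from h import *
from workcell import arm
T=load("top0.npz");S=load("side0.npz")
print("hang tip",tri(T,(388.7,165.8),S,(431.9,236.8)), "mid",tri(T,(386.98,160.19),S,(438.14,242.17)))
s=arm.read_state();c=arm.camera_model("wrist");Rt=toolR(s)
print(c["camera_matrix"]); print("cam in tool: R",Rt.T@c["R"].T,"o",Rt.T@(-c["R"].T@c["t"]-s["position"]))
# dry peg: depth points above face plane in top
P=cloud(T);n,mu,_,_=face(T,(207,286,127,212))
for f,b,(n,mu) in(("dry",(252,280,160,205),(n,mu)),("hang",(375,400,145,178),face(T,(326,404,130,215))[:2])):
    x0,x1,y0,y1=b;Q=P[y0:y1,x0:x1].reshape(-1,3);h=(Q-mu)@n
    ys=np.array([0,1,0])-n*n[1];ys/=np.linalg.norm(ys);xs=np.cross(ys,n)
    for lo,hi in((.012,.03),(.03,.045),(.045,.06),(.06,.08),(.08,.095),(.095,.12)):
        q=Q[(h>lo)&(h<hi)]
        if len(q)>3: print(f,lo,len(q),"y range",np.percentile((q-mu)@ys,[3,97]),"x max/min",np.percentile((q-mu)@xs,[3,97]),"h max",h[(h>lo)&(h<hi)].max())
    print(mu,xs,ys,n)
# cylinder & spanner bits in both views
def rect(c,b):
    x0,x1,y0,y1=b;g=c["p"][y0:y1,x0:x1].max(2);th,m=cv2.threshold(g,0,255,cv2.THRESH_OTSU)
    k,l,st,ce=cv2.connectedComponentsWithStats(m);i=1+st[1:,4].argmax();v,u=np.nonzero(l==i)
    q=np.stack([u+x0,v+y0],1).astype(float);mu=q.mean(0);w=np.linalg.svd(q-mu,full_matrices=False)[2][0];s=(q-mu)@w
    return mu+w*s.min(),mu+w*s.max()
a=rect(T,(176,206,236,310));print(a,[pt(T,*e,z=.037) for e in a])
a=rect(T,(402,462,230,288));print(a,[pt(T,*e,z=.01) for e in a])
a=rect(S,(340,392,334,402));print(a,[pt(S,*e,z=.01) for e in a])
E
```

```text
hang tip [ 0.6111 -0.1895  0.1732] mid [ 0.6282 -0.1891  0.156 ]
[[377.7112   0.     320.5505]
 [  0.     377.7112 239.3096]
 [  0.       0.       1.    ]]
cam in tool: R [[-0.0006 -0.9619 -0.2733]
 [ 1.     -0.0004 -0.0008]
 [ 0.0007 -0.2733  0.9619]] o [ 0.0687  0.0016 -0.1423]
dry 0.012 35 y range [-0.0425 -0.027 ] x max/min [-0.0204 -0.0121] h max 0.028126385791184136
dry 0.03 33 y range [-0.0431 -0.0277] x max/min [-0.0214 -0.0113] h max 0.04499240015513489
dry 0.045 31 y range [-0.0432 -0.0261] x max/min [-0.0205 -0.0118] h max 0.0594269585780933
dry 0.06 41 y range [-0.0421 -0.0266] x max/min [-0.0184 -0.011 ] h max 0.07998198622504818
dry 0.08 34 y range [-0.0425 -0.0275] x max/min [-0.0189 -0.0126] h max 0.09495818228174094
dry 0.095 50 y range [-0.0426 -0.0277] x max/min [-0.0244 -0.0117] h max 0.11034291161908873
[0.6402 0.1147 0.1139] [ 0.7069 -0.      0.7073] [-0.0144  0.9998  0.0144] [-0.7072 -0.0204  0.7068]
hang 0.012 32 y range [-0.0431 -0.0318] x max/min [0.042  0.0496] h max 0.029508115272991714
hang 0.03 26 y range [-0.0442 -0.032 ] x max/min [0.0418 0.0491] h max 0.0448454570125323
hang 0.045 27 y range [-0.0439 -0.0321] x max/min [0.0382 0.0483] h max 0.05284275192356314
[ 0.6164 -0.1492  0.1057] [0.7074 0.     0.7068] [-0.0413  0.9983  0.0413] [-0.7056 -0.0584  0.7062]
(array([190.7924, 241.9029]), array([188.1833, 301.228 ])) [array([0.4704, 0.2655, 0.037 ]), array([0.331 , 0.2724, 0.037 ])]
(array([408.207 , 236.7709]), array([454.8114, 278.8892])) [array([ 0.4723, -0.2541,  0.01  ]), array([ 0.3678, -0.3623,  0.01  ])]
(array([362.7366, 332.2464]), array([368.1751, 402.7604])) [array([ 0.4482, -0.2315,  0.01  ]), array([ 0.3799, -0.3873,  0.01  ])]
```

```bash
cat >> h.py <<'E'
def frame(z,x):
    z=np.array(z,float);z/=np.linalg.norm(z);x=np.array(x,float);x-=z*(x@z);x/=np.linalg.norm(x)
    return np.stack([x,np.cross(z,x),z],1)
def plan(p0,R0,p1,R1=None,v=.042,w=.13,n=None):
    """print rows (cm, rad) from pose 0 to pose 1; returns pose reached with the rounded rows"""
    p0=np.array(p0,float);p1=np.array(p1,float)
    if R1 is None:R1=R0
    rv=Ro.from_matrix(R0.T@R1).as_rotvec()
    n=n or max(1,int(np.ceil(max(np.linalg.norm(p1-p0)/v,np.linalg.norm(rv)/w))))
    r=np.round(rv/n,3);R=R0.copy();p=p0.copy();rows=[]
    for i in range(n):
        d=np.round(R.T@(p1-p)/(n-i)*100,2);p=p+R@d/100;R=R@Ro.from_rotvec(r).as_matrix()
        rows.append({k:float(x) for k,x in zip(("x","y","z","wx","wy","wz"),[*d,*r]) if x})
    import json
    for i in range(0,n,5):print(json.dumps(rows[i:i+5]))
    return p,R
E
python3 - <<'E'
from h import *
from workcell import arm
s=arm.read_state();R=frame([0,0,-1],toolR(s)[:,0])
p,R=plan(s["position"],toolR(s),[.25,.36,.36],R)
p,R=plan(p,R,[.47,.06,.37]);p,R=plan(p,R,[.47,-.12,.37])
E
```

```text
[{"x": -2.3, "y": -1.81, "z": -2.15}, {"x": -2.3, "y": -1.81, "z": -2.15}, {"x": -2.3, "y": -1.81, "z": -2.15}, {"x": -2.3, "y": -1.82, "z": -2.15}, {"x": -2.3, "y": -1.81, "z": -2.16}]
[{"x": -2.3, "y": -1.82, "z": -2.15}]
[{"x": -3.29, "y": -2.51, "z": -0.11}, {"x": -3.29, "y": -2.51, "z": -0.11}, {"x": -3.29, "y": -2.5, "z": -0.11}, {"x": -3.29, "y": -2.51, "z": -0.11}, {"x": -3.28, "y": -2.5, "z": -0.11}]
[{"x": -3.29, "y": -2.51, "z": -0.11}, {"x": -3.28, "y": -2.5, "z": -0.1}, {"x": -3.29, "y": -2.51, "z": -0.11}, {"x": -3.28, "y": -2.5, "z": -0.1}]
[{"x": -1.02, "y": -3.45}, {"x": -1.02, "y": -3.45}, {"x": -1.02, "y": -3.46, "z": 0.01}, {"x": -1.02, "y": -3.45}, {"x": -1.02, "y": -3.46, "z": 0.01}]
```

Emit:
servo_tool([
  {"x":-2.3,"y":-1.8,"z":-2.2},
  {"x":-2.3,"y":-1.8,"z":-2.2},
  {"x":-2.3,"y":-1.8,"z":-2.2},
  {"x":-2.3,"y":-1.8,"z":-2.2},
  {"x":-2.3,"y":-1.8,"z":-2.2},
])

```text
validation failed for argument at $.ro...
```

Emit:
servo_tool([
  {"x":-2.3,"y":-1.8,"z":-2.2},
  {"x":-3.3,"y":-2.5,"z":-0.1},
  {"x":-3.3,"y":-2.5,"z":-0.1},
  {"x":-3.3,"y":-2.5,"z":-0.1},
  {"x":-3.3,"y":-2.5,"z":-0.1},
])

```text
validation failed for argument at $.ro...
```

Emit:
servo_tool([
  {"x":-3.3,"y":-2.5,"z":-0.1},
  {"x":-3.3,"y":-2.5,"z":-0.1},
  {"x":-3.3,"y":-2.5,"z":-0.1},
  {"x":-3.3,"y":-2.5,"z":-0.1},
  {"x":-3.3,"y":-2.5,"z":-0.1},
])

```text
validation failed for argument at $.ro...
```

Emit:
servo_tool([
  {"x":0},
  {"x":0},
])

```text
validation failed for argument at $.ro...
```

```bash
cat > wsnap.py <<'E'
import sys;from h import *
from workcell import arm
n=sys.argv[1];s=arm.read_state();c=arm.camera_model("wrist");p,d=arm.snapshot("wrist")
cv2.imwrite(f"pics/{n}.png",p[:,:,::-1]);np.savez(n+".npz",p=p,d=d,**c)
print(s["time"],s["position"],s["joints"],s["joint_velocities"].round(3));print(toolR(s))
E
python3 wsnap.py w1
```

```text
0.1 [0.1484 0.5032 0.2308] [ 1.284   0.2387 -0.0142  1.3192  0.      1.5708] [ 0.    -0.001  0.001 -0.003 -0.001 -0.001]
[[-0.9591  0.2829 -0.0004]
 [ 0.2829  0.9591 -0.0012]
 [ 0.     -0.0012 -1.    ]]
```

Emit:
servo_tool([
  {"x":-1.0,"y":-3.5},
  {"x":-1.0,"y":-3.5},
  {"x":-1.0,"y":-3.5},
  {"x":-1.0,"y":-3.5},
  {"x":-1.0,"y":-3.5},
])

```text
validation failed for argument at $.ro...
```

Emit:
servo_tool([
  {"x":0},
  {"x":0},
])

```text
validation failed for argument at $.ro...
```

```bash
python3 wsnap.py w2; python3 -c "
import cv2,numpy as np
a=cv2.imread('pics/w1.png');b=cv2.imread('pics/w2.png')
cv2.imwrite('pics/w12.png',np.hstack([cv2.resize(a,(400,300)),cv2.resize(b,(400,300))]))"
```

```text
0.15 [0.1484 0.5032 0.2308] [ 1.284   0.2386 -0.0141  1.3192 -0.      1.5708] [-0.001 -0.004  0.004 -0.001  0.001 -0.001]
[[-0.9592  0.2828 -0.0003]
 [ 0.2828  0.9592 -0.001 ]
 [-0.     -0.0011 -1.    ]]
```

View pics/w12.png

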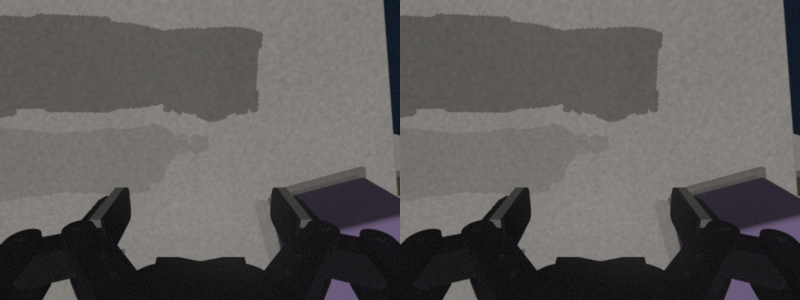

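Picture: only bench and fingers, because the moves were refused (rows need all six keys). I'll resend with the full rows and take TCP x out to about 0.60, so the pegs appear in the upper half.

Emit:
servo_tool([
  {"x":-2.3,"y":-1.8,"z":-2.2,"wx":0,"wy":0,"wz":0},
  {"x":-2.3,"y":-1.8,"z":-2.2,"wx":0,"wy":0,"wz":0},
  {"x":-2.3,"y":-1.8,"z":-2.2,"wx":0,"wy":0,"wz":0},
  {"x":-2.3,"y":-1.8,"z":-2.2,"wx":0,"wy":0,"wz":0},
  {"x":-2.3,"y":-1.8,"z":-2.2,"wx":0,"wy":0,"wz":0},
])

```text
time: 0.7
position: [0.2337, 0.3836, 0.3421]
orientation: [-0.0, 0.143, 0.99, -0.0]
wrist_force: [-0.2, -0.7, -0.5]
gripper_width: 0.0854
grip_force: 0.0
```

Emit:
servo_tool([
  {"x":-3.7,"y":-1.7,"z":-0.4,"wx":0,"wy":0,"wz":0},
  {"x":-3.7,"y":-1.7,"z":-0.4,"wx":0,"wy":0,"wz":0},
  {"x":-3.7,"y":-1.7,"z":-0.4,"wx":0,"wy":0,"wz":0},
  {"x":-3.7,"y":-1.7,"z":-0.4,"wx":0,"wy":0,"wz":0},
  {"x":-3.7,"y":-1.7,"z":-0.4,"wx":0,"wy":0,"wz":0},
])

```text
time: 1.2
position: [0.3877, 0.2495, 0.3615]
orientation: [0.0, 0.143, 0.99, 0.0]
wrist_force: [0.2, -0.3, -0.2]
gripper_width: 0.0858
grip_force: 0.0
```

Emit:
servo_tool([
  {"x":-3.7,"y":-1.7,"z":-0.4,"wx":0,"wy":0,"wz":0},
  {"x":-3.7,"y":-1.7,"z":-0.4,"wx":0,"wy":0,"wz":0},
  {"x":-3.7,"y":-1.7,"z":-0.4,"wx":0,"wy":0,"wz":0},
  {"x":-3.7,"y":-1.7,"z":-0.4,"wx":0,"wy":0,"wz":0},
  {"x":-3.7,"y":-1.7,"z":-0.4,"wx":0,"wy":0,"wz":0},
])

```text
time: 1.7
position: [0.5412, 0.1155, 0.3813]
orientation: [-0.0, 0.143, 0.99, -0.0]
wrist_force: [0.4, 1.9, 0.8]
gripper_width: 0.0855
grip_force: 0.0
```

Emit:
servo_tool([
  {"x":-3.7,"y":-1.7,"z":0,"wx":0,"wy":0,"wz":0},
  {"x":-3.7,"y":-1.7,"z":0,"wx":0,"wy":0,"wz":0},
  {"x":0,"y":0,"z":0,"wx":0,"wy":0,"wz":0},
  {"x":0,"y":0,"z":0,"wx":0,"wy":0,"wz":0},
])

```text
time: 2.1
position: [0.6019, 0.0627, 0.3802]
orientation: [-0.001, 0.144, 0.99, -0.0]
wrist_force: [0.2, 0.1, -0.2]
gripper_width: 0.0856
grip_force: 0.0
```

```bash
python3 wsnap.py w1
```

```text
2.1 [0.6019 0.0627 0.3802] [0.1037 0.3997 0.6003 1.7733 0.0001 0.3922] [ 0.031 -0.035 -0.018  0.002  0.003  0.004]
[[-0.9587  0.2845 -0.0018]
 [ 0.2845  0.9587 -0.0001]
 [ 0.0017 -0.0006 -1.    ]]
```

Emit:
servo_tool([
  {"x":-1.0,"y":-3.5,"z":0,"wx":0,"wy":0,"wz":0},
  {"x":-1.0,"y":-3.5,"z":0,"wx":0,"wy":0,"wz":0},
  {"x":-1.0,"y":-3.5,"z":0,"wx":0,"wy":0,"wz":0},
  {"x":-1.0,"y":-3.5,"z":0,"wx":0,"wy":0,"wz":0},
])

```text
time: 2.55
position: [0.5994, -0.082, 0.3823]
orientation: [0.001, 0.142, 0.99, 0.0]
wrist_force: [-0.1, 0.2, -0.2]
gripper_width: 0.0856
grip_force: 0.0
```

Emit:
servo_tool([
  {"x":0,"y":0,"z":0,"wx":0,"wy":0,"wz":0},
  {"x":0,"y":0,"z":0,"wx":0,"wy":0,"wz":0},
])

```text
time: 2.75
position: [0.5996, -0.0819, 0.382]
orientation: [0.0, 0.143, 0.99, 0.0]
wrist_force: [0.2, -0.2, 0.2]
gripper_width: 0.0853
grip_force: 0.0
```

```bash
python3 wsnap.py w2; python3 -c "
import cv2,numpy as np
a=cv2.imread('pics/w1.png');b=cv2.imread('pics/w2.png')
cv2.imwrite('pics/w12b.png',np.hstack([cv2.resize(a,(400,300)),cv2.resize(b,(400,300))]))"
```

```text
2.75 [ 0.5996 -0.0819  0.382 ] [-0.1358  0.3983  0.6027  1.7745  0.0002  0.1515] [ 0.027  0.001  0.001 -0.001  0.     0.004]
[[-0.959   0.2833  0.0007]
 [ 0.2833  0.959   0.0001]
 [-0.0007  0.0003 -1.    ]]
```

View pics/w12b.png

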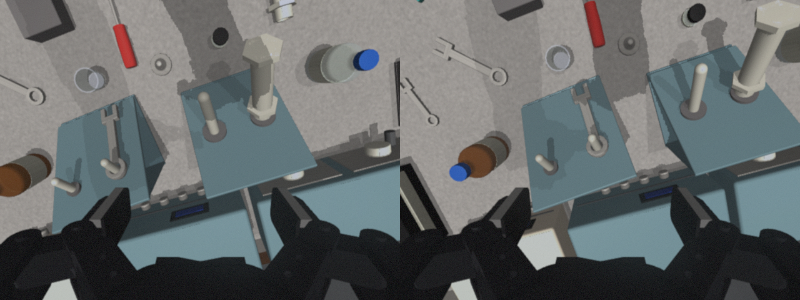

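Picture: both wrist views show both free pegs (hang: w1 (88,291)→(120,300), w2 (221,251)→(240,270); dry: w1 (326,154)→(342,205), w2 (477,107)→(472,162)). The spanner is also visible in w2.

```bash
python3 - <<'E'
from h import *
V={k:load(f"{k}.npz") for k in("w1","w2","top0","side0")}
def tri_n(L):
    A=[];b=[]
    for c,p in L:
        r=c["R"].T@np.linalg.inv(c["camera_matrix"])@[*p,1];r/=np.linalg.norm(r)
        M=np.eye(3)-np.outer(r,r);A.append(M);b.append(-M@c["R"].T@c["t"])
    A=np.vstack(A);b=np.hstack(b);X=np.linalg.lstsq(A,b,rcond=None)[0];return X,np.linalg.norm((A@X-b).reshape(-1,3),axis=1)
B={"hang":dict(w1=(74,130,276,312),w2=(206,250,240,274),top0=(375,400,145,178),side0=(425,456,230,256)),
   "dry":dict(w1=(312,356,140,216),w2=(456,496,94,176),top0=(254,280,160,205))}
F={"hang":{"w1":(95,240,160,330),"w2":(200,370,130,320)},"dry":{"w1":(295,480,130,300),"w2":(425,620,80,270)}}
for k in B:
    M={}
    for v,b in B[k].items():
        m=pegmask(V[v],b);M[v]=m;e=[m[0]+m[1]*m[2+i] for i in(0,1)];print(k,v,e,m[4])
    N=[];h=[]
    for v,m in M.items():
        c=V[v];Ki=np.linalg.inv(c["camera_matrix"]);o=-c["R"].T@c["t"]
        a=[c["R"].T@Ki@[*(m[0]+s*m[1]),1] for s in(-20,20)];n=np.cross(*a);n/=np.linalg.norm(n);N.append(n);h.append(n@o)
    d=np.linalg.svd(np.array(N))[2][2];d*=np.sign(d[2]);X=np.linalg.lstsq(np.array(N),np.array(h),rcond=None)[0]
    print(" free dir",d)
    fs=[face(V[v],b) for v,b in F[k].items()]
    for f in fs:print(" face",f)
    n=fs[0][0]+fs[1][0];n/=np.linalg.norm(n)
    # tip: end pixel, moved in by ~radius px
    for S in (("w1","w2"),tuple(M)):
        L=[]
        for v in S:
            m=M[v];c=V[v];ends=[m[0]+m[1]*m[2+i] for i in(0,1)]
            g=X if 0 else None
            # choose tip end: the one whose depth is smaller
            q=[c["d"][int(round(x[1])),int(round(x[0]))] for x in [m[0]+m[1]*m[2+i]*.7 for i in(0,1)]]
            L.append((c,ends[int(np.argmin(q))]))
        t,r=tri_n(L);print(" tip",S,t,r,"height above faces",[(t-f[1])@f[0] for f in fs])
    # axis point with direction n fixed: LSQ on planes
    A=np.vstack([np.array(N),n]);X=np.linalg.lstsq(A,np.array(h+[n@t]),rcond=None)[0];print(" axis pt at tip",X,"n",n,"resid",np.array(N)@X-h)
E
```

```text
hang w1 [array([ 72.1105, 290.3636]), array([121.3056, 304.9706])] 810
hang w2 [array([218.1022, 248.8212]), array([242.9842, 272.0864])] 379
hang top0 [array([384.8045, 153.0597]), array([388.8661, 166.3466])] 59
hang side0 [array([431.4001, 236.3728]), array([444.4685, 247.6177])] 93
 free dir [-0.6944 -0.0496  0.7179]
 face (array([-0.7049, -0.0571,  0.707 ]), array([ 0.6092, -0.1345,  0.1001]), 15273, np.float64(0.0006635517522932294))
 face (array([-0.7049, -0.0575,  0.707 ]), array([ 0.6218, -0.1404,  0.112 ]), 21421, np.float64(0.0006873364510420451))
 tip ('w1', 'w2') [ 0.6445 -0.2116  0.0986] [0.0174 0.0174] height above faces [np.float64(-0.021511599866721746), np.float64(-0.021348534460594842)]
 tip ('w1', 'w2', 'top0', 'side0') [ 0.6223 -0.182   0.1621] [0.0264 0.0132 0.0135 0.0066] height above faces [np.float64(0.037365492019374745), np.float64(0.03751754343877549)]
 axis pt at tip [ 0.6232 -0.1888  0.1622] n [-0.7049 -0.0573  0.707 ] resid [-0.0023  0.0018  0.0003 -0.0011]
dry w1 [array([322.5086, 147.167 ]), array([346.3281, 217.2671])] 1200
dry w2 [array([483.499 , 100.7416]), array([470.4908, 176.2898])] 1228
dry top0 [array([264.9602, 168.9445]), array([263.4578, 197.0779])] 166
 free dir [-0.724  -0.0259  0.6894]
 face (array([-0.707 , -0.0223,  0.7068]), array([0.6443, 0.1245, 0.1189]), 20836, np.float64(0.0007168201780441793))
 face (array([-0.7069, -0.0227,  0.707 ]), array([0.6426, 0.1257, 0.117 ]), 23190, np.float64(0.0007440691294902217))
 tip ('w1', 'w2') [0.5492 0.0815 0.1771] [0.0002 0.0002] height above faces [np.float64(0.10936473459684617), np.float64(0.10951821795607658)]
 tip ('w1', 'w2', 'top0') [0.5493 0.0803 0.1793] [0.0012 0.0003 0.0014] height above faces [np.float64(0.1108496713805926), np.float64(0.11100379257952803)]
 axis pt at tip [0.5488 0.0805 0.1788] n [-0.707  -0.0225  0.7069] resid [0.001  0.0004 0.0014]
```

```bash
python3 - <<'E'
from h import *
from scipy.optimize import least_squares
V={k:load(f"{k}.npz") for k in("w1","w2")}
B={"hang":dict(w1=(60,140,265,320),w2=(196,260,225,290)),"dry":dict(w1=(300,370,130,230),w2=(446,510,84,190))}
F={"hang":{"w1":(95,240,160,330),"w2":(200,370,130,320)},"dry":{"w1":(295,480,130,300),"w2":(425,620,80,270)}}
for k,r,H in(("hang",.007,.051),("dry",.009,.106)):
    for v in B[k]:
        c=V[v];n,mu,_,_=face(c,F[k][v]);ys=np.array([0,1,0])-n*n[1];ys/=np.linalg.norm(ys);xs=np.cross(ys,n)
        x0,x1,y0,y1=B[k][v];Q=cloud(c)[y0:y1,x0:x1].reshape(-1,3);h=(Q-mu)@n
        q=Q[(h>.012)&(h<H-r-.002)];a=np.stack([(q-mu)@xs,(q-mu)@ys],1);a=a[np.linalg.norm(a-np.median(a,0),axis=1)<.02]
        s=least_squares(lambda t:np.linalg.norm(a-t,axis=1)-r,np.median(a,0)+n[:2]*0+[.004,0],loss="soft_l1",f_scale=.001)
        near=np.linalg.norm(np.stack([(Q-mu)@xs,(Q-mu)@ys],1)-s.x,axis=1)<r*.5
        hc=h[(np.linalg.norm(np.stack([(Q-mu)@xs,(Q-mu)@ys],1)-s.x,axis=1)>r+.002)&(np.linalg.norm(np.stack([(Q-mu)@xs,(Q-mu)@ys],1)-s.x,axis=1)<(.012 if k=="hang" else .020))&(h<.012)]
        top=np.percentile(h[near],98) if near.any() else 0
        base=mu+xs*s.x[0]+ys*s.x[1]
        print(k,v,len(a),"rms",np.sqrt(np.mean(s.fun**2)),"face pt",base,"collar org",base+.006*n,"tip h",top,"collar h",np.median(hc),"n",n,"yaw",np.arctan2(-n[1],-n[0]))
c=V["w2"]
# spanner in w2: mask
for nm,(x0,x1,y0,y1) in dict(big=(40,180,50,140),).items():
    g=c["p"][y0:y1,x0:x1];np.set_printoptions(linewidth=150)
    th,m=cv2.threshold(g.max(2),0,255,cv2.THRESH_OTSU);k,l,st,ce=cv2.connectedComponentsWithStats(m);i=1+st[1:,4].argmax();m=(l==i)
    cs,hh=cv2.findContours(m.astype(np.uint8),cv2.RETR_CCOMP,cv2.CHAIN_APPROX_NONE);P=cloud(c)[y0:y1,x0:x1][m]
    print(th,m.sum(),"z",np.percentile(P[:,2],[10,50,90]))
    for a,b in zip(cs,hh[0]):
        if b[3]>=0 and len(a)>8:mm=cv2.minEnclosingCircle(a);u=mm[0][0]+x0,mm[0][1]+y0;print("hole",u,mm[1],pt(c,*u,z=.01),pt(c,*u,z=.005))
    v,u=np.nonzero(m);e=np.stack([u+x0,v+y0],1);mu=e.mean(0);w=np.linalg.svd(e-mu,full_matrices=False)[2][0];s=(e-mu)@w
    for t in(s.min(),s.max()):print(pt(c,*(mu+w*t),z=.01))
E
```

```text
hang w1 317 rms 0.0023767384227220975 face pt [ 0.6532 -0.1746  0.1407] collar org [ 0.6489 -0.1749  0.1449] tip h 0.006792237898779516 collar h 0.0004979053728111202 n [-0.7049 -0.0571  0.707 ] yaw 0.08086772687352148
hang w2 236 rms 0.002302780755425904 face pt [ 0.6553 -0.1774  0.1424] collar org [ 0.6511 -0.1777  0.1466] tip h 0.007526424612070954 collar h 0.00046942884517139113 n [-0.7049 -0.0575  0.707 ] yaw 0.0813935881592537
dry w1 871 rms 0.0029176391265279358 face pt [0.6376 0.0843 0.1109] collar org [0.6333 0.0842 0.1151] tip h 0.007272555103432856 collar h 0.005145545621031132 n [-0.707  -0.0223  0.7068] yaw 0.03159423779928053
dry w2 1078 rms 0.0029478360032401244 face pt [0.6363 0.076  0.1092] collar org [0.6321 0.0758 0.1134] tip h 0.007492014973189846 collar h 0.0057449923856620075 n [-0.7069 -0.0227  0.707 ] yaw 0.03207747634266221
145.0 7483 z [-0.0012  0.0003  0.01  ]
hole (155.73076629638672, 122.19230651855469) 10.338313102722168 [ 0.4617 -0.2632  0.01  ] [ 0.461  -0.2652  0.005 ]
hole (104.5, 103.5) 2.549609661102295 [ 0.4218 -0.3171  0.01  ] [ 0.4207 -0.3196  0.005 ]
hole (56.0, 104.0) 2.2361679077148438 [ 0.4047 -0.3772  0.01  ] [ 0.4034 -0.3802  0.005 ]
hole (90.5, 96.5) 2.549609661102295 [ 0.409  -0.3306  0.01  ] [ 0.4078 -0.3333  0.005 ]
hole (78.78571319580078, 94.0) 5.309410095214844 [ 0.4021 -0.3436  0.01  ] [ 0.4008 -0.3464  0.005 ]
hole (110.0, 82.5) 3.3542017936706543 [ 0.4009 -0.2996  0.01  ] [ 0.3996 -0.3019  0.005 ]
hole (61.0, 81.5) 10.062405586242676 [ 0.3822 -0.3585  0.01  ] [ 0.3807 -0.3614  0.005 ]
[ 0.3553 -0.3873  0.01  ]
[ 0.4885 -0.2691  0.01  ]
```

```bash
python3 - <<'E'
from h import *
from scipy.optimize import least_squares
V={k:load(f"{k}.npz") for k in("w1","w2")}
B={"hang":dict(w1=(60,140,265,320),w2=(196,260,225,290)),"dry":dict(w1=(300,370,130,230),w2=(446,510,84,190))}
F={"hang":{"w1":(95,240,160,330),"w2":(200,370,130,320)},"dry":{"w1":(295,480,130,300),"w2":(425,620,80,270)}}
for k,r,H,rc in(("hang",.007,.051,.013),("dry",.009,.106,.022)):
    for v in B[k]:
        c=V[v];n,mu,_,_=face(c,F[k][v]);ys=np.array([0,1,0])-n*n[1];ys/=np.linalg.norm(ys);xs=np.cross(ys,n)
        x0,x1,y0,y1=B[k][v];Q=cloud(c)[y0:y1,x0:x1].reshape(-1,3);h=(Q-mu)@n
        A=np.stack([(Q-mu)@xs,(Q-mu)@ys],1);m0=np.median(A[(h>.015)&(h<H-r)],0)
        m=(h>.012)&(h<H-r-.002)&(np.linalg.norm(A-m0,axis=1)<.02);a=A[m]
        cam=-c["R"].T@c["t"]-mu;dr=np.array([cam@xs,cam@ys])-m0;dr/=np.linalg.norm(dr)
        s=least_squares(lambda t:np.linalg.norm(a-t,axis=1)-r,m0-dr*r*.8,loss="soft_l1",f_scale=.0007)
        dist=np.linalg.norm(A-s.x,axis=1)
        base=mu+xs*s.x[0]+ys*s.x[1]
        hc=h[(dist>r+.002)&(dist<rc-.001)&(h<.012)]
        print(k,v,m.sum(),"rms",np.sqrt(np.mean(s.fun**2)),"collar org",base+.006*n,"tip h",np.percentile(h[dist<r*.6],[50,90,98]),"collar h",np.median(hc),len(hc),"tip",base+H*n)
    print(xs,ys,n)
E
```

```text
hang w1 317 rms 0.0005667897621982785 collar org [ 0.6443 -0.1848  0.1395] tip h [0.0504 0.0515 0.0517] collar h 0.006036956967490291 92 tip [ 0.6126 -0.1874  0.1713]
hang w2 236 rms 0.0003882097461852814 collar org [ 0.6445 -0.1849  0.1394] tip h [0.0503 0.0511 0.0518] collar h 0.006027811541011941 114 tip [ 0.6127 -0.1875  0.1712]
[0.7081 0.     0.7061] [-0.0406  0.9983  0.0407] [-0.7049 -0.0575  0.707 ]
dry w1 871 rms 0.0003738219338988477 collar org [0.6222 0.0836 0.104 ] tip h [0.1051 0.1062 0.1066] collar h 0.006047876074064564 527 tip [0.5515 0.0813 0.1746]
dry w2 1078 rms 0.0004531167069240436 collar org [0.6223 0.0836 0.1038] tip h [0.105  0.1061 0.1068] collar h 0.005971700136476429 583 tip [0.5516 0.0813 0.1745]
[0.7071 0.     0.7071] [-0.016   0.9997  0.016 ] [-0.7069 -0.0227  0.707 ]
```

```bash
python3 - <<'E'
from h import *
s=dict(p=[.5996,-.0819,.382]);y=np.radians(163.6)
R=frame([0,0,-1],[np.cos(y),np.sin(y),0]);e=np.radians(46)
plan(s["p"],R,[.42,-.308,.16],frame([0,0,-1],[np.cos(e),np.sin(e),0]),w=.138)
E
```

```text
[{"x": 0.72, "y": -1.78, "z": 1.48, "wz": 0.137}, {"x": 0.47, "y": -1.87, "z": 1.48, "wz": 0.137}, {"x": 0.21, "y": -1.91, "z": 1.48, "wz": 0.137}, {"x": -0.05, "y": -1.92, "z": 1.48, "wz": 0.137}, {"x": -0.31, "y": -1.9, "z": 1.48, "wz": 0.137}]
[{"x": -0.57, "y": -1.84, "z": 1.48, "wz": 0.137}, {"x": -0.81, "y": -1.75, "z": 1.48, "wz": 0.137}, {"x": -1.05, "y": -1.62, "z": 1.48, "wz": 0.137}, {"x": -1.26, "y": -1.46, "z": 1.48, "wz": 0.137}, {"x": -1.44, "y": -1.27, "z": 1.48, "wz": 0.137}]
[{"x": -1.6, "y": -1.07, "z": 1.48, "wz": 0.137}, {"x": -1.73, "y": -0.83, "z": 1.48, "wz": 0.137}, {"x": -1.83, "y": -0.59, "z": 1.48, "wz": 0.137}, {"x": -1.9, "y": -0.34, "z": 1.48, "wz": 0.137}, {"x": -1.93, "y": -0.07, "z": 1.48, "wz": 0.137}]
```

Emit:
servo_tool([
  {"x":0.7,"y":-1.8,"z":1.5,"wx":0,"wy":0,"wz":0.137},
  {"x":0.5,"y":-1.9,"z":1.5,"wx":0,"wy":0,"wz":0.137},
  {"x":0.2,"y":-1.9,"z":1.5,"wx":0,"wy":0,"wz":0.137},
  {"x":0,"y":-1.9,"z":1.5,"wx":0,"wy":0,"wz":0.137},
  {"x":-0.3,"y":-1.9,"z":1.5,"wx":0,"wy":0,"wz":0.137},
])

```text
time: 3.3
position: [0.5395, -0.1559, 0.3061]
orientation: [0.0, 0.468, 0.884, 0.0]
wrist_force: [-0.5, -0.7, -0.4]
gripper_width: 0.0859
grip_force: 0.0
```

Emit:
servo_tool([
  {"x":-0.6,"y":-1.8,"z":1.5,"wx":0,"wy":0,"wz":0.137},
  {"x":-0.8,"y":-1.8,"z":1.5,"wx":0,"wy":0,"wz":0.137},
  {"x":-1.1,"y":-1.6,"z":1.5,"wx":0,"wy":0,"wz":0.137},
  {"x":-1.3,"y":-1.5,"z":1.5,"wx":0,"wy":0,"wz":0.137},
  {"x":-1.4,"y":-1.3,"z":1.5,"wx":0,"wy":0,"wz":0.137},
])

```text
time: 3.8
position: [0.4796, -0.2322, 0.2312]
orientation: [0.0, 0.738, 0.675, 0.0]
wrist_force: [-0.1, 0.1, -0.1]
gripper_width: 0.0856
grip_force: 0.0
```

Emit:
servo_tool([
  {"x":-1.6,"y":-1.1,"z":1.5,"wx":0,"wy":0,"wz":0.137},
  {"x":-1.7,"y":-0.8,"z":1.5,"wx":0,"wy":0,"wz":0.137},
  {"x":-1.8,"y":-0.6,"z":1.5,"wx":0,"wy":0,"wz":0.137},
  {"x":-1.9,"y":-0.3,"z":1.5,"wx":0,"wy":0,"wz":0.137},
  {"x":-1.9,"y":0,"z":1.2,"wx":0,"wy":0,"wz":0.137},
])

```text
time: 4.3
position: [0.4209, -0.3073, 0.1589]
orientation: [-0.0, 0.922, 0.388, 0.0]
wrist_force: [0.8, -0.4, -0.8]
gripper_width: 0.0859
grip_force: 0.0
```

Emit:
servo_tool([
  {"x":0,"y":0,"z":0,"wx":0,"wy":0,"wz":0},
  {"x":0,"y":0,"z":0,"wx":0,"wy":0,"wz":0},
])

```text
time: 4.5
position: [0.4214, -0.3074, 0.1597]
orientation: [-0.0, 0.92, 0.391, 0.0]
wrist_force: [-0.3, 0.2, -0.4]
gripper_width: 0.0855
grip_force: 0.0
```

```bash
python3 wsnap.py w3
```

```text
4.5 [ 0.4214 -0.3074  0.1597] [-0.6305  0.2666 -0.1621  1.1419  0.0003  1.7079] [ 0.01  -0.004  0.018  0.004  0.001 -0.007]
[[ 0.6944  0.7196  0.0003]
 [ 0.7196 -0.6944  0.0002]
 [ 0.0004  0.0001 -1.    ]]
```

View pics/w3.png

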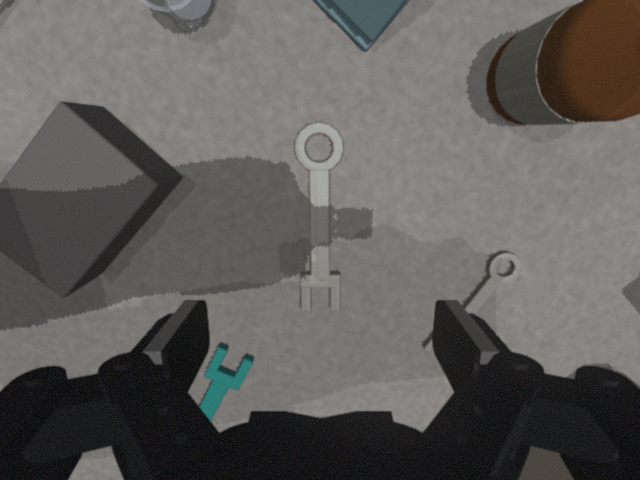

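Picture: the spanner is upright with its eye at (319,147) and jaw at (320,290). The turquoise and small ones are clear of the finger path. Next I'll measure its line and height from the depth relief.

```bash
python3 - <<'E'
from h import *
c=load("w3.npz");P=cloud(c);b=np.median(P[200:260,420:460,2]);print("bench",b,np.median(P[60:100,150:250,2]))
m=np.zeros((480,640),bool);m[118:315,285:350]=P[118:315,285:350,2]>b+.005
k,l,st,ce=cv2.connectedComponentsWithStats(m.astype(np.uint8));i=1+st[1:,4].argmax();m=l==i
Q=P[m];print("top z",np.percentile(Q[:,2],[10,50,90]),m.sum())
hd=Q[(np.nonzero(m)[0]>180)&(np.nonzero(m)[0]<265)];mu=hd[:,:2].mean(0);w=np.linalg.svd(hd[:,:2]-mu,full_matrices=False)[2][0];w*=np.sign(w[0])
print("handle c",mu,"dir",w,np.degrees(np.arctan2(w[1],w[0])))
cs,hh=cv2.findContours(m.astype(np.uint8),cv2.RETR_CCOMP,cv2.CHAIN_APPROX_NONE)
for a,h in zip(cs,hh[0]):
    if h[3]>=0 and len(a)>15:u=a[:,0].mean(0);print("hole",u,len(a),pt(c,*u,z=.01))
g=cv2.cvtColor(c["p"],cv2.COLOR_RGB2GRAY)
ci=cv2.HoughCircles(cv2.resize(g[115:180,285:355],None,fx=4,fy=4),cv2.HOUGH_GRADIENT,1,200,param1=100,param2=20,minRadius=36,maxRadius=120)
for q in ci[0]:u=q[:2]/4+[285,115];print("hough",u,q[2]/4,pt(c,*u,z=.01))
s=(Q[:,:2]-mu)@w;print("len",s.min(),s.max())
for t in [s.max()-.019]:print("eye from end",mu+w*t)
E
```

```text
bench -0.0001832758166551773 -0.0003637402053069447
top z [0.0086 0.0096 0.0105] 4565
handle c [ 0.4219 -0.3053] dir [0.6898 0.724 ] 46.38454755816847
hole [318.6747 147.3614] 83 [ 0.4618 -0.2634  0.01  ]
hough [319.625 147.625] 15.25 [ 0.4622 -0.264   0.01  ]
len -0.0780865737409556 0.0761974916285615
eye from end [ 0.4614 -0.2639]
```

Emit:
servo_tool([
  {"x":0,"y":0,"z":3.6,"wx":0,"wy":0,"wz":-0.007},
  {"x":0,"y":0,"z":3.6,"wx":0,"wy":0,"wz":0},
  {"x":0,"y":-0.1,"z":3.6,"wx":0,"wy":0,"wz":0},
  {"x":0,"y":0,"z":3.4,"wx":0,"wy":0,"wz":0},
  {"x":-0.1,"y":0,"z":0.8,"wx":0,"wy":0,"wz":0},
])

```text
time: 5.05
position: [0.4189, -0.3064, 0.0071]
orientation: [-0.002, 0.919, 0.394, -0.001]
wrist_force: [-0.5, 0.7, 1.2]
gripper_width: 0.0855
grip_force: 0.0
```

Emit:
servo_tool([
  {"x":0,"y":0,"z":0.7,"wx":0,"wy":0,"wz":0},
  {"x":0,"y":0,"z":0,"wx":0,"wy":0,"wz":0},
])

```text
time: 5.25
position: [0.4203, -0.3085, 0.003]
orientation: [0.0, 0.919, 0.393, 0.0]
wrist_force: [0.6, -0.3, 0.3]
gripper_width: 0.0854
grip_force: 0.0
```

Emit:
servo_tool([
  {"x":0,"y":0,"z":0,"wx":0,"wy":0,"wz":0},
  {"x":0,"y":0,"z":0,"wx":0,"wy":0,"wz":0},
  {"x":0,"y":0,"z":0,"wx":0,"wy":0,"wz":0},
  {"x":0,"y":0,"z":0,"wx":0,"wy":0,"wz":0},
  {"x":0,"y":0,"z":0,"wx":0,"wy":0,"wz":0},
], grip=0)

```text
time: 5.75
position: [0.4197, -0.3087, 0.0029]
orientation: [0.0, 0.92, 0.393, 0.0]
wrist_force: [-1.8, 1.6, 7.3]
gripper_width: 0.0141
grip_force: 59.2
```

Emit:
servo_tool([
  {"x":0,"y":0,"z":0,"wx":0,"wy":0,"wz":0},
  {"x":0,"y":0,"z":0,"wx":0,"wy":0,"wz":0},
  {"x":0,"y":0,"z":0,"wx":0,"wy":0,"wz":0},
  {"x":0,"y":0,"z":0,"wx":0,"wy":0,"wz":0},
])

```text
time: 6.15
position: [0.4197, -0.3087, 0.0029]
orientation: [0.0, 0.92, 0.393, 0.0]
wrist_force: [-1.8, 1.5, 6.3]
gripper_width: 0.0138
grip_force: 58.8
```

```bash
cat >> h.py <<'E'
nh=np.array([-.7049,-.0573,.7070]);nh/=np.linalg.norm(nh);Ch=np.array([.6444,-.1849,.1395])
nd=np.array([-.7070,-.0225,.7069]);nd/=np.linalg.norm(nd);Cd=np.array([.62225,.0836,.1039])
Rh=frame(-nh,[.9967,.0809,0])
def now():
    from workcell import arm
    s=arm.read_state();print(s["time"],s["position"]);return s["position"],toolR(s)
E
python3 - <<'E'
from h import *
p,R=now();p,R=plan(p,R,p+[0,0,.19])
off=np.array([.0615,0,-.0021])
tp=lambda s:Ch+nh*s-Rh@off
print(tp(.09),Rh);p,R=plan(p,R,tp(.09),Rh)
E
```

```text
6.15 [ 0.4197 -0.3087  0.0029]
[{"z": -3.8}, {"z": -3.8}, {"y": 0.01, "z": -3.8}, {"z": -3.8}, {"y": 0.01, "z": -3.8}]
[ 0.5391 -0.1934  0.1582] [[ 0.7047  0.0809  0.7049]
 [ 0.0571 -0.9967  0.0573]
 [ 0.7072 -0.0001 -0.707 ]]
[{"x": 1.84, "y": 0.07, "z": 0.39, "wx": -0.032, "wy": 0.083, "wz": 0.076}, {"x": 1.8, "y": -0.08, "z": 0.54, "wx": -0.032, "wy": 0.083, "wz": 0.076}, {"x": 1.74, "y": -0.24, "z": 0.68, "wx": -0.032, "wy": 0.083, "wz": 0.076}, {"x": 1.66, "y": -0.39, "z": 0.81, "wx": -0.032, "wy": 0.083, "wz": 0.076}, {"x": 1.55, "y": -0.54, "z": 0.93, "wx": -0.032, "wy": 0.083, "wz": 0.076}]
[{"x": 1.42, "y": -0.68, "z": 1.03, "wx": -0.032, "wy": 0.083, "wz": 0.076}, {"x": 1.27, "y": -0.82, "z": 1.12, "wx": -0.032, "wy": 0.083, "wz": 0.076}, {"x": 1.11, "y": -0.95, "z": 1.19, "wx": -0.032, "wy": 0.083, "wz": 0.076}, {"x": 0.94, "y": -1.07, "z": 1.24, "wx": -0.032, "wy": 0.083, "wz": 0.076}]
```

Emit:
servo_tool([
  {"x":0,"y":0,"z":-2.5,"wx":0,"wy":0,"wz":0},
  {"x":0,"y":0,"z":-4,"wx":0,"wy":0,"wz":0},
  {"x":0,"y":0,"z":-4.2,"wx":0,"wy":0,"wz":0},
  {"x":0,"y":0,"z":-4.3,"wx":0,"wy":0,"wz":0},
  {"x":0,"y":0,"z":-4,"wx":0,"wy":0,"wz":0},
])

```text
time: 6.65
position: [0.4192, -0.3083, 0.1943]
orientation: [0.0, 0.92, 0.392, -0.0]
wrist_force: [0.9, -1.0, -2.5]
gripper_width: 0.0136
grip_force: 59.3
```

Emit:
servo_tool([
  {"x":1.8,"y":0.1,"z":0.4,"wx":-0.032,"wy":0.083,"wz":0.076},
  {"x":1.8,"y":-0.1,"z":0.5,"wx":-0.032,"wy":0.083,"wz":0.076},
  {"x":1.7,"y":-0.2,"z":0.7,"wx":-0.032,"wy":0.083,"wz":0.076},
  {"x":1.7,"y":-0.4,"z":0.8,"wx":-0.032,"wy":0.083,"wz":0.076},
  {"x":1.6,"y":-0.5,"z":0.9,"wx":-0.032,"wy":0.083,"wz":0.076},
])

```text
time: 7.15
position: [0.4865, -0.2448, 0.1736]
orientation: [-0.008, 0.954, 0.202, 0.221]
wrist_force: [0.5, 0.2, -1.6]
gripper_width: 0.0137
grip_force: 59.3
```

Emit:
servo_tool([
  {"x":1.4,"y":-0.7,"z":1.0,"wx":-0.032,"wy":0.083,"wz":0.076},
  {"x":1.3,"y":-0.8,"z":1.1,"wx":-0.032,"wy":0.083,"wz":0.076},
  {"x":1.1,"y":-1.0,"z":1.2,"wx":-0.032,"wy":0.083,"wz":0.076},
  {"x":0.9,"y":-1.0,"z":1.2,"wx":-0.032,"wy":0.083,"wz":0.076},
])

```text
time: 7.55
position: [0.5384, -0.1938, 0.159]
orientation: [-0.014, 0.923, 0.037, 0.383]
wrist_force: [0.1, -1.7, -3.2]
gripper_width: 0.0136
grip_force: 59.4
```

Emit:
servo_tool([
  {"x":0,"y":0,"z":0,"wx":0,"wy":0,"wz":0},
  {"x":0,"y":0,"z":0,"wx":0,"wy":0,"wz":0},
  {"x":0,"y":0,"z":0,"wx":0,"wy":0,"wz":0},
])

```text
time: 7.85
position: [0.5392, -0.1952, 0.1596]
orientation: [-0.013, 0.923, 0.04, 0.381]
wrist_force: [-0.7, -0.1, -2.5]
gripper_width: 0.0139
grip_force: 59.4
```

```bash
python3 wsnap.py w4; python3 - <<'E'
from h import *
print(Rh)
p,R=now();print("expected eye px",proj(load("w4.npz"),p+R@[.0615,0,-.007]))
E
```

```text
7.85 [ 0.5392 -0.1952  0.1596] [-0.5801  0.0355 -0.8143  0.0536  0.4457  2.6317] [-0.004  0.002  0.009 -0.017  0.003  0.012]
[[ 0.7059  0.0838  0.7034]
 [ 0.064  -0.9965  0.0545]
 [ 0.7055  0.0066 -0.7087]]
[[ 0.7047  0.0809  0.7049]
 [ 0.0571 -0.9967  0.0573]
 [ 0.7072 -0.0001 -0.707 ]]
7.9 [ 0.5395 -0.1955  0.1599]
expected eye px [324.6662 155.5672]
```

View pics/w4.png

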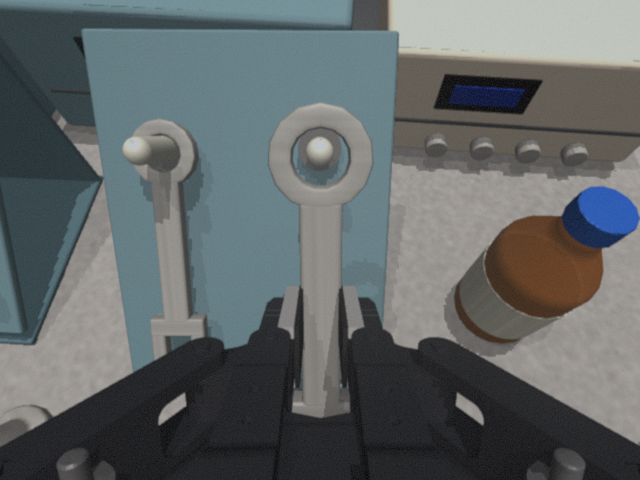

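Picture: the eye ring centre is at about (320,155) and the free peg's tip shows inside the hole at (319,153). The amber bottle is clear on the right. Next I'll measure the offset between eye and peg directly in this view.

```bash
cat > off.py <<'E'
import sys
from h import *
c=load(sys.argv[1]);R=np.array(eval(sys.argv[2])) if len(sys.argv)>2 else None
d=c["d"];x0,y0=255,90
# ring: depth within 8mm of the ring's depth
zr=np.median(d[150:160,278:286]);print("ring depth",zr)
m=(abs(d-zr)<.012);m[:y0]=0;m[215:]=0;m[:,:x0]=0;m[:,385:]=0
cs,h=cv2.findContours(m.astype(np.uint8),cv2.RETR_CCOMP,cv2.CHAIN_APPROX_NONE)
holes=[a for a,b in zip(cs,h[0]) if b[3]>=0];a=max(holes,key=cv2.contourArea);e=cv2.fitEllipse(a);print("hole",e,cv2.minEnclosingCircle(a))
o=max(cs,key=cv2.contourArea);o=o[o[:,0,1]<185];e2=cv2.fitEllipse(o);print("outer",e2)
hm=np.zeros_like(m,np.uint8);cv2.drawContours(hm,[a],-1,1,-1);hm=cv2.erode(hm,np.ones((5,5)))
g=c["p"].astype(int);t=(hm>0)&(g[...,0]-g[...,2]>0)&(g.max(2)>90)
k,l,st,ce=cv2.connectedComponentsWithStats(t.astype(np.uint8))
for i in range(1,k):
    if st[i,4]>60:
        q=np.stack(np.nonzero(l==i)[::-1],1).astype(np.float32);print("peg",st[i],ce[i],cv2.minEnclosingCircle(q),"depth min/med",np.percentile(d[l==i],[1,50]))
E
python3 off.py w4.npz
```

```text
ring depth 0.13259815
hole ((320.0740661621094, 156.59817504882812), (56.47359848022461, 57.72663116455078), 175.98931884765625) ((320.6097717285156, 156.59425354003906), 29.600635528564453)
outer ((320.05780029296875, 156.22264099121094), (104.17992401123047, 106.44746398925781), 179.298828125)
peg [ 299  130   41   37 1035] [319.5633 147.7536] ((319.46343994140625, 148.44435119628906), 20.94060516357422) depth min/med [0.1804 0.2013]
```

```bash
python3 - <<'E'
from h import *
c=load("w4.npz");d=c["d"];K=c["camera_matrix"];Ki=np.linalg.inv(K)
from workcell import arm
p,R=now();Rc=R.T@c["R"].T   # cam->tool
m=np.zeros(d.shape,bool);m[130:185,296:345]=1;m&=(d>.15)&(d<.21);v,u=np.nonzero(m)
X=(Ki@np.stack([u,v,np.ones_like(u)]))*d[v,u];X=(Rc@X).T   # tool-aligned, camera origin
from scipy.optimize import least_squares
n=R.T@nh  # peg dir in tool frame
# capsule fit: points near top; sphere centre s, axis -n
def res(s):
    q=X-s;t=np.minimum(q@n,0) ;t=np.where(q@n>0,0,q@n);return np.linalg.norm(q-np.outer(t,n),axis=1)-.007
s=least_squares(res,X[np.argmin(d[v,u])]-n*.007,loss="soft_l1",f_scale=.0007)
E=Rc@(Ki@[320.1,156.4,1])*.1355
print(len(X),np.sqrt(np.median(s.fun**2)),"peg sphere c (tool)",s.x,"eye",E,"n",n)
dlt=s.x-E; lat=dlt-n*(dlt@n);print("shift eye by (tool axes, along peg removed) cm",lat*100,"axial cm",(dlt@n)*100)
o=p+0;print("eye in tool coords by cam",R.T@(-c["R"].T@c["t"]-p)+E)
E
```

```text
7.9 [ 0.5395 -0.1955  0.1599]
646 0.0002576930379034061 peg sphere c (tool) [-0.0095 -0.0006  0.1925] eye [-0.0084 -0.0001  0.1385] n [-0.0017  0.0031 -1.    ]
shift eye by (tool axes, along peg removed) cm [-0.1148 -0.0351  0.0001] axial cm -5.40442284360699
eye in tool coords by cam [ 0.061  -0.0016 -0.0031]
```

Emit:
servo_tool([
  {"x":-0.1,"y":0,"z":1.5,"wx":0,"wy":0,"wz":0},
  {"x":0,"y":0,"z":1.5,"wx":0,"wy":0,"wz":0},
  {"x":0,"y":0,"z":1.5,"wx":0,"wy":0,"wz":0},
  {"x":0,"y":0,"z":1.5,"wx":0,"wy":0,"wz":0},
  {"x":0,"y":0,"z":0,"wx":0,"wy":0,"wz":0},
])

```text
time: 8.4
position: [0.5812, -0.1917, 0.1149]
orientation: [-0.014, 0.924, 0.04, 0.381]
wrist_force: [1.0, 0.1, -2.2]
gripper_width: 0.0139
grip_force: 59.4
```

Emit:
servo_tool([
  {"x":0,"y":0,"z":0.7,"wx":0,"wy":0,"wz":0},
  {"x":0,"y":0,"z":0.7,"wx":0,"wy":0,"wz":0},
  {"x":0,"y":0,"z":0.6,"wx":0,"wy":0,"wz":0},
  {"x":0,"y":0,"z":0.4,"wx":0,"wy":0,"wz":0},
  {"x":0,"y":0,"z":0,"wx":0,"wy":0,"wz":0},
])

```text
time: 8.9
position: [0.5972, -0.1896, 0.0982]
orientation: [-0.014, 0.923, 0.039, 0.382]
wrist_force: [0.3, 0.9, -1.6]
gripper_width: 0.0139
grip_force: 59.4
```

```bash
python3 - <<'E'
from h import *
p,R=now();e=p+R@[.0615,0,-.0021]-Ch;print("s",e@nh,"lat",R.T@(e-nh*(e@nh)))
E
```

```text
8.9 [ 0.5972 -0.1896  0.0982]
s 0.006313516765420123 lat [-0.0013  0.0006  0.    ]
```

Emit:
servo_tool([
  {"x":0,"y":0,"z":0.1,"wx":0,"wy":0,"wz":0},
  {"x":0,"y":0,"z":0.1,"wx":0,"wy":0,"wz":0},
  {"x":0,"y":0,"z":0,"wx":0,"wy":0,"wz":0},
])

```text
time: 9.2
position: [0.5982, -0.1896, 0.0972]
orientation: [-0.014, 0.923, 0.039, 0.382]
wrist_force: [-3.8, 0.8, 0.6]
gripper_width: 0.0137
grip_force: 59.8
```

Emit:
servo_tool([
  {"x":0,"y":0,"z":0.1,"wx":0,"wy":0,"wz":0},
  {"x":0,"y":0,"z":0,"wx":0,"wy":0,"wz":0},
])

```text
time: 9.4
position: [0.5989, -0.1895, 0.0964]
orientation: [-0.014, 0.923, 0.039, 0.382]
wrist_force: [-5.6, 0.2, 1.7]
gripper_width: 0.0137
grip_force: 60.2
```

Emit:
servo_tool([
  {"x":0,"y":0,"z":0,"wx":0,"wy":0,"wz":0},
  {"x":0,"y":0,"z":0,"wx":0,"wy":0,"wz":0},
  {"x":0,"y":0,"z":0,"wx":0,"wy":0,"wz":0},
  {"x":0,"y":0,"z":0,"wx":0,"wy":0,"wz":0},
  {"x":0,"y":0,"z":0,"wx":0,"wy":0,"wz":0},
], grip=0.55)

```text
time: 9.9
position: [0.5993, -0.1896, 0.0966]
orientation: [-0.013, 0.923, 0.039, 0.382]
wrist_force: [0.6, 0.4, -0.5]
gripper_width: 0.0466
grip_force: 0.0
```

Emit:
servo_tool([
  {"x":0,"y":0,"z":-1,"wx":0,"wy":0,"wz":0},
  {"x":0,"y":0,"z":-2,"wx":0,"wy":0,"wz":0},
  {"x":0,"y":0,"z":-3,"wx":0,"wy":0,"wz":0},
  {"x":0,"y":0,"z":-3,"wx":0,"wy":0,"wz":0},
  {"x":0,"y":0,"z":-3,"wx":0,"wy":0,"wz":0},
])

```text
time: 10.4
position: [0.5133, -0.1958, 0.1824]
orientation: [-0.014, 0.923, 0.039, 0.382]
wrist_force: [0.3, -0.1, 0.1]
gripper_width: 0.0471
grip_force: 0.0
```

Emit:
servo_tool([
  {"x":0,"y":0,"z":0,"wx":0,"wy":0,"wz":0},
  {"x":0,"y":0,"z":0,"wx":0,"wy":0,"wz":0},
])

```text
time: 10.6
position: [0.5146, -0.1967, 0.1826]
orientation: [-0.013, 0.923, 0.039, 0.383]
wrist_force: [0.6, -0.3, 0.5]
gripper_width: 0.0469
grip_force: 0.0
```

```bash
python3 wsnap.py w5; python3 - <<'E'
from h import *
c=load("w5.npz")
q=proj(c,Ch);print("collar px",q)
P=cloud(c)
# spanner points height above collar plane around the eye / along the handle
for t in (16,):
  A=[]
  for r in np.linspace(0,2*np.pi,12,endpoint=False):
    X=Ch+nh*.01+.0145*(np.cos(r)*Rh[:,0]+np.sin(r)*Rh[:,1]);u=proj(c,X);y=P[int(u[1]),int(u[0])]
    A.append(round(float((y-Ch)@nh*1000),1))
  print("ring heights mm (expect 10)",A)
print("handle heights",[round(float((P[int(u[1]),int(u[0])]-Ch)@nh*1000),1) for u in [proj(c,Ch+nh*.01-Rh[:,0]*x) for x in(.03,.045,.06,.075,.09)]])
E
```

```text
10.6 [ 0.5146 -0.1967  0.1826] [-0.6202 -0.0354 -0.8048  0.1461  0.4704  2.5995] [ 0.013  0.038 -0.007 -0.013 -0.003  0.003]
[[ 0.7041  0.0816  0.7054]
 [ 0.0624 -0.9966  0.0531]
 [ 0.7074  0.0066 -0.7068]]
collar px [319.9899 144.5949]
ring heights mm (expect 10) [-6.5, 9.3, 10.6, 10.2, 9.2, 8.2, 9.0, 6.5, 10.9, 11.0, 10.7, 9.9]
handle heights [9.4, 8.8, 7.1, 6.2, 5.9]
```

View pics/w5.png

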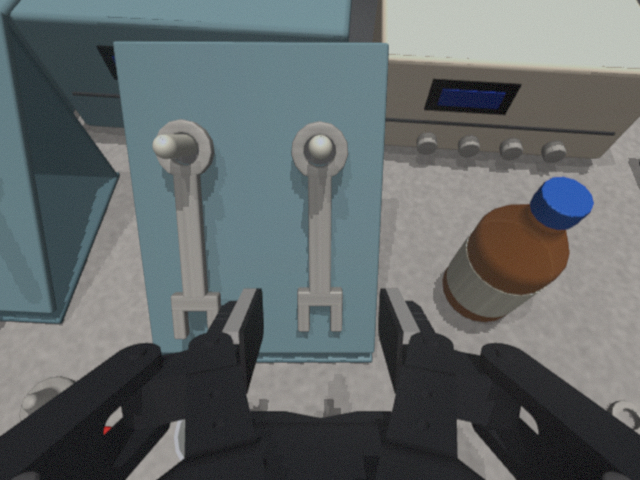

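Picture: the spanner hangs on the free peg with its eye seated (ring centre (320,150), ring height about 10 mm above the collar plane) next to the fixed one. Before the cylinder, I'll fit the arm's pitch-chain geometry from recorded states, to check that the backward-leaning place pose is reachable.

```bash
cat > kin.py <<'E'
from h import *
from scipy.optimize import least_squares
D=[([1.284,.2387,-.0142,1.3192,0],[.1484,.5032,.2308]),([.1037,.3997,.6003,1.7733,0],[.6019,.0627,.3802]),([-.1358,.3983,.6027,1.7745,0],[.5996,-.0819,.382]),
([-.6305,.2666,-.1621,1.1419,0],[.4214,-.3074,.1597]),([-.5801,.0355,-.8143,.0536,.4457],[.5392,-.1952,.1596]),([-.6202,-.0354,-.8048,.1461,.4704],[.5146,-.1967,.1826])]
def fk(q,k,sg=1):
    a,b,c,z0,e,L,f=k;q1,q2,q3,q4,q5=q[:5]
    ph=q2-q3+q4   # pitch of tool below horizontal
    u=np.array([np.cos(ph),0,-np.sin(ph)])
    nrm=np.array([np.sin(ph),0,np.cos(ph)])
    W=np.array([c+a*np.sin(q2)+b*np.cos(q2-q3),0,z0+a*np.cos(q2)-b*np.sin(q2-q3)])
    t=np.cos(q5)*u+sg*np.sin(q5)*np.array([0,1,0])
    Rz=Ro.from_euler("z",q1).as_matrix()
    return Rz@(W+e*u+f*nrm+L*t),Rz@t
best=None
for sg in(1,-1):
    s=least_squares(lambda k:np.concatenate([fk(q,k,sg)[0]-p for q,p in D]+[1e-3*(k-np.array([.35,.35,0,.3,.05,.2,0]))]),[.35,.35,0,.3,.05,.2,0])
    if best is None or s.cost<best[0]:best=(s.cost,s.x,sg)
K,SG=best[1],best[2]
def ik(p,z,q0=(0,.4,.6,1.8,0)):
    lo=[-2.66,-1.03,-1.14,-1.82,-1.45];hi=[2.66,1.9,1.46,2.27,1.34]
    s=least_squares(lambda q:np.concatenate([(fk(q,K,SG)[0]-p)*5,fk(q,K,SG)[1]-z]),q0,bounds=(lo,hi));return s.x,np.abs(s.fun).max()
E
python3 - <<'E'
from kin import *
print(K,SG,best[0],[np.linalg.norm(fk(q,K,SG)[0]-p).round(4) for q,p in D])
print(fk(D[4][0],K,SG)[1])
m=np.array([.9987,-.05,0]);
for th in (15,20,25,30):
    th=np.radians(th)
    zz=np.sin(th)*m+[0,0,-np.cos(th)];o=np.array([.401,.269,.024])+m*.01
    print("pick",ik(o+zz*.017,zz))
    ax=-nd;dd=np.array([nd[2]*-.9997,-.0225,-.707]);dd-=ax*(dd@ax);dd/=np.linalg.norm(dd)
    z2=np.sin(th)*ax+np.cos(th)*dd
    for s in (.13,.06,0): print(" place",s,z2,ik(Cd+nd*(s+.06)+z2*.017,z2))
E
```

```text
[ 0.4948  0.3906  0.0359  0.2749  0.1216  0.3069 -0.0042] 1 2.5697189965427996e-05 [np.float64(0.0022), np.float64(0.0011), np.float64(0.0013), np.float64(0.0045), np.float64(0.0034), np.float64(0.0035)]
[ 0.7034  0.0545 -0.7087]
pick (array([ 0.6809,  0.3171, -0.6473,  0.4095, -0.1736]), np.float64(3.1805783112792696e-06))
 place 0.13 [-0.4995 -0.0159 -0.8662] (array([0.1319, 0.6151, 0.3922, 1.869 , 0.0499]), np.float64(2.5191237984500958e-11))
 place 0.06 [-0.4995 -0.0159 -0.8662] (array([0.1247, 0.7485, 0.5047, 1.8484, 0.0464]), np.float64(7.494005416219807e-15))
 place 0 [-0.4995 -0.0159 -0.8662] (array([0.1193, 0.8713, 0.6317, 1.8528, 0.0437]), np.float64(1.0198664135430136e-09))
pick (array([ 0.7197,  0.3014, -0.7158,  0.2979, -0.2403]), np.float64(5.403321131636218e-06))
 place 0.13 [-0.4221 -0.0134 -0.9064] (array([0.1355, 0.5407, 0.3093, 1.7734, 0.0437]), np.float64(6.800116025829084e-15))
 place 0.06 [-0.4221 -0.0134 -0.9064] (array([0.1278, 0.6702, 0.4042, 1.7391, 0.0405]), np.float64(4.155537025596345e-11))
 place 0 [-0.4221 -0.0134 -0.9064] (array([0.1221, 0.7876, 0.5117
[... 281 characters left out ...]
 0.06 [-0.3415 -0.0109 -0.9398] (array([0.1313, 0.5937, 0.3056, 1.6299, 0.0339]), np.float64(1.4529488723269424e-12))
 place 0 [-0.3415 -0.0109 -0.9398] (array([0.1252, 0.7076, 0.3972, 1.6078, 0.0318]), np.float64(2.5036084316809593e-12))
pick (array([ 0.8029,  0.3053, -0.8451,  0.0575, -0.3861]), np.float64(1.0642565903662415e-05))
 place 0.13 [-0.2584 -0.0082 -0.966 ] (array([0.1442, 0.3936, 0.1421, 1.5792, 0.029 ]), np.float64(1.2184919739866018e-11))
 place 0.06 [-0.2584 -0.0082 -0.966 ] (array([0.1352, 0.519 , 0.2084, 1.5203, 0.0267]), np.float64(9.12239728201314e-11))
 place 0 [-0.2584 -0.0082 -0.966 ] (array([0.1286, 0.6308, 0.2869, 1.4872, 0.025 ]), np.float64(3.598027431550577e-11))
```

```bash
python3 - <<'E'
from h import *
p,R=now()
y=np.radians(20);p,R=plan(p,R,[.42,-.17,.32],frame([0,0,-1],[np.cos(y),np.sin(y),0]),w=.135)
print()
y0,y1=20,177;n=20
for i in range(2):
    y=np.radians(y0+(y1-y0)*(i+1)/2);t=[[.40,.03,.33],[.405,.269,.22]][i]
    p,R=plan(p,R,t,frame([0,0,-1],[np.cos(y),np.sin(y),0]),w=.14)
E
```

```text
10.65 [ 0.5147 -0.1963  0.1817]
[{"x": 0.47, "y": -0.47, "z": -2.33, "wx": 0.016, "wy": -0.111, "wz": -0.036}, {"x": 0.22, "y": -0.5, "z": -2.36, "wx": 0.016, "wy": -0.111, "wz": -0.036}, {"x": -0.02, "y": -0.54, "z": -2.36, "wx": 0.016, "wy": -0.111, "wz": -0.036}, {"x": -0.26, "y": -0.58, "z": -2.34, "wx": 0.016, "wy": -0.111, "wz": -0.036}, {"x": -0.5, "y": -0.63, "z": -2.29, "wx": 0.016, "wy": -0.111, "wz": -0.036}]
[{"x": -0.72, "y": -0.68, "z": -2.21, "wx": 0.016, "wy": -0.111, "wz": -0.036}, {"x": -0.94, "y": -0.75, "z": -2.11, "wx": 0.016, "wy": -0.111, "wz": -0.036}]

[{"x": 0.5, "y": -1.95, "z": -0.1, "wz": -0.137}, {"x": 0.76, "y": -1.86, "z": -0.1, "wz": -0.137}, {"x": 1.01, "y": -1.74, "z": -0.1, "wz": -0.137}, {"x": 1.24, "y": -1.58, "z": -0.09, "wz": -0.137}, {"x": 1.44, "y": -1.4, "z": -0.1, "wz": -0.137}]
[{"x": 1.62, "y": -1.19, "z": -0.09, "wz": -0.137}, {"x": 1.77, "y": -0.96, "z": -0.1, "wz": -0.137}, {"x": 1.88, "y": -0.71, "z": -0.09, "wz": -0.137}, {"x": 1.96, "y": -0.45, "z": -0.1, "wz": -0.137}, {"x": 2.0, "y": -0.18, "z": -0.09, "wz": -0.137}]
[{"x": 2.35, "y": 0.41, "z": 1.1, "wz": -0.137}, {"x": 2.28, "y": 0.72, "z": 1.1, "wz": -0.137}, {"x": 2.16, "y": 1.03, "z": 1.11, "wz": -0.137}, {"x": 2.0, "y": 1.31, "z": 1.1, "wz": -0.137}, {"x": 1.8, "y": 1.57, "z": 1.11, "wz": -0.137}]
[{"x": 1.56, "y": 1.8, "z": 1.1, "wz": -0.137}, {"x": 1.31, "y": 2.0, "z": 1.11, "wz": -0.137}, {"x": 1.02, "y": 2.16, "z": 1.1, "wz": -0.137}, {"x": 0.71, "y": 2.28, "z": 1.11, "wz": -0.137}, {"x": 0.4, "y": 2.35, "z": 1.1, "wz": -0.137}]
```

Emit:
servo_tool([
  {"x":0.5,"y":-0.5,"z":-2.3,"wx":0.016,"wy":-0.111,"wz":-0.036},
  {"x":0.2,"y":-0.5,"z":-2.4,"wx":0.016,"wy":-0.111,"wz":-0.036},
  {"x":0,"y":-0.5,"z":-2.4,"wx":0.016,"wy":-0.111,"wz":-0.036},
  {"x":-0.3,"y":-0.6,"z":-2.3,"wx":0.016,"wy":-0.111,"wz":-0.036},
  {"x":-0.5,"y":-0.6,"z":-2.3,"wx":0.016,"wy":-0.111,"wz":-0.036},
])

```text
time: 11.15
position: [0.4489, -0.1788, 0.2744]
orientation: [-0.005, 0.983, 0.135, 0.123]
wrist_force: [1.8, -0.5, -1.1]
gripper_width: 0.0469
grip_force: 0.0
```

Emit:
servo_tool([
  {"x":-0.7,"y":-0.7,"z":-2.2,"wx":0.016,"wy":-0.111,"wz":-0.036},
  {"x":-0.9,"y":-0.8,"z":-2.1,"wx":0.016,"wy":-0.111,"wz":-0.036},
  {"x":0.5,"y":-2,"z":-0.1,"wx":0,"wy":0,"wz":-0.137},
  {"x":0.8,"y":-1.9,"z":-0.1,"wx":0,"wy":0,"wz":-0.137},
  {"x":1,"y":-1.7,"z":-0.1,"wx":0,"wy":0,"wz":-0.137},
])

```text
time: 11.65
position: [0.4171, -0.109, 0.3147]
orientation: [0.001, 0.929, 0.371, 0.013]
wrist_force: [-0.6, 1.3, 0.7]
gripper_width: 0.0471
grip_force: 0.0
```

Emit:
servo_tool([
  {"x":1.2,"y":-1.6,"z":-0.1,"wx":0,"wy":0,"wz":-0.137},
  {"x":1.4,"y":-1.4,"z":-0.1,"wx":0,"wy":0,"wz":-0.137},
  {"x":1.6,"y":-1.2,"z":-0.1,"wx":0,"wy":0,"wz":-0.137},
  {"x":1.8,"y":-1,"z":-0.1,"wx":0,"wy":0,"wz":-0.137},
  {"x":1.9,"y":-0.7,"z":-0.1,"wx":0,"wy":0,"wz":-0.137},
])

```text
time: 12.15
position: [0.4066, -0.0087, 0.3204]
orientation: [0.005, 0.75, 0.661, 0.012]
wrist_force: [0.6, -0.3, 0.6]
gripper_width: 0.0471
grip_force: 0.0
```

Emit:
servo_tool([
  {"x":2,"y":-0.5,"z":-0.1,"wx":0,"wy":0,"wz":-0.137},
  {"x":2,"y":-0.2,"z":-0.1,"wx":0,"wy":0,"wz":-0.137},
  {"x":2.3,"y":0.4,"z":1.1,"wx":0,"wy":0,"wz":-0.137},
  {"x":2.3,"y":0.7,"z":1.1,"wx":0,"wy":0,"wz":-0.137},
  {"x":2.2,"y":1,"z":1.1,"wx":0,"wy":0,"wz":-0.137},
])

```text
time: 12.65
position: [0.4043, 0.1038, 0.2898]
orientation: [0.009, 0.485, 0.875, 0.009]
wrist_force: [0.5, -0.4, -0.5]
gripper_width: 0.0472
grip_force: 0.0
```

Emit:
servo_tool([
  {"x":2,"y":1.3,"z":1.1,"wx":0,"wy":0,"wz":-0.137},
  {"x":1.8,"y":1.6,"z":1.1,"wx":0,"wy":0,"wz":-0.137},
  {"x":1.6,"y":1.8,"z":1.1,"wx":0,"wy":0,"wz":-0.137},
  {"x":1.3,"y":2,"z":1.1,"wx":0,"wy":0,"wz":-0.137},
  {"x":1,"y":2.2,"z":1.1,"wx":0,"wy":0,"wz":-0.137},
])

```text
time: 13.15
position: [0.409, 0.2243, 0.2355]
orientation: [0.012, 0.163, 0.987, 0.005]
wrist_force: [1.2, -1.5, -0.2]
gripper_width: 0.0472
grip_force: 0.0
```

Emit:
servo_tool([
  {"x":0.7,"y":2.3,"z":1.1,"wx":0,"wy":0,"wz":-0.137},
  {"x":0.4,"y":2.3,"z":1.1,"wx":0,"wy":0,"wz":-0.137},
  {"x":0,"y":0,"z":0,"wx":0,"wy":0,"wz":0},
  {"x":0,"y":0,"z":0,"wx":0,"wy":0,"wz":0},
], grip=1)

```text
time: 13.55
position: [0.4107, 0.2706, 0.2144]
orientation: [0.012, 0.03, 0.999, 0.003]
wrist_force: [-0.3, 0.5, -0.3]
gripper_width: 0.0852
grip_force: 0.0
```

```bash
python3 wsnap.py w6
```

```text
13.55 [0.4107 0.2706 0.2144] [ 0.588   0.1706 -0.1453  1.2318 -0.0085  0.6476] [-0.021 -0.027  0.003  0.01  -0.002  0.007]
[[-0.9979  0.0596  0.0239]
 [ 0.0597  0.9982  0.0058]
 [-0.0235  0.0072 -0.9997]]
```

View pics/w6.png

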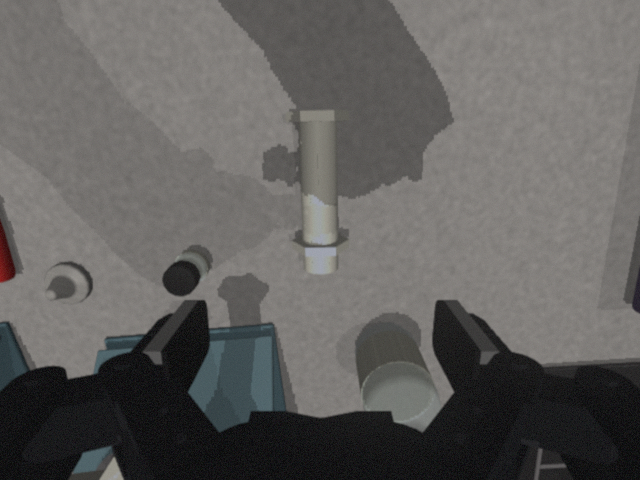

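Picture: the cylinder lies along the tool, foot at (318,115) and mouth at (321,272). Bottle_a lies beyond the mouth and the vial jar is well to the left. Next I'll measure from the depth relief.

```bash
python3 - <<'E'
from h import *
from scipy.optimize import least_squares
c=load("w6.npz");P=cloud(c);b=np.median(P[150:250,480:560,2]);print("bench",b)
m=np.zeros((480,640),bool);m[100:280,285:356]=P[100:280,285:356,2]>b+.012
k,l,st,ce=cv2.connectedComponentsWithStats(m.astype(np.uint8));i=1+st[1:,4].argmax();m=l==i
Q=P[m];r=np.nonzero(m)[0];B=Q[(r>132)&(r<228)&(Q[:,2]>b+.024)]
def res(t):
    d=np.array([1,np.tan(t[2]),t[4]]);d/=np.linalg.norm(d);q=B-[.40,t[0],t[1]];return np.linalg.norm(q-np.outer(q@d,d),axis=1)-.0165
s=least_squares(res,[.269,.023,-.05,0,0][:5],loss="soft_l1",f_scale=.0007)
d=np.array([1,np.tan(s.x[2]),s.x[4]]);d/=np.linalg.norm(d)
print("axis y,z at x=.40",s.x,"rms",np.sqrt(np.mean(s.fun**2)),"dir",d,np.degrees(np.arctan2(d[1],d[0])),"top z barrel",np.percentile(B[:,2],98))
a=np.array([.40,s.x[0],s.x[1]]);t=(Q-a)@d;print("ends",np.percentile(t,[.3,1,99,99.7]))
# guard collar and foot from radial extent
rad=np.linalg.norm((Q-a)-np.outer(t,d),axis=1);w=t[rad>.020];print("flange t",np.percentile(w[w<0],[2,50,98]),np.percentile(w[w>0],[2,50,98]))
np.savez("cyl.npz",a=a,d=d)
E
```

```text
bench -0.00038841931455991044
axis y,z at x=.40 [ 0.2722  0.0224 -0.0377  0.0086 -0.0005] rms 0.019928367274733284 dir [ 0.9993 -0.0377 -0.0005] -2.1622851522240047 top z barrel 0.03995433648345598
ends [-0.0699 -0.0693  0.0677  0.0689]
flange t [-0.0699 -0.0659 -0.0611] [0.0417 0.0447 0.0499]
```

```bash
python3 - <<'E'
from h import *
p,R=now();y=np.radians(-2.3);m=np.array([np.cos(y),np.sin(y),0]);th=np.radians(20)
z=np.sin(th)*m+[0,0,-np.cos(th)];G=frame(z,-m);t=np.array([.41,.2715,.023])+.014*z
print(t);p,R=plan(p,R,t-.09*z,G,v=.04,w=.1);p,R=plan(p,R,t);print(p,R-G)
E
```

```text
13.6 [0.4108 0.2702 0.215 ]
[0.4148 0.2713 0.0098]
[{"x": 0.75, "y": -0.01, "z": 3.0, "wx": 0.001, "wy": -0.081, "wz": -0.005}, {"x": 0.98, "z": 2.93, "wx": 0.001, "wy": -0.081, "wz": -0.005}, {"x": 1.22, "y": 0.01, "z": 2.84, "wx": 0.001, "wy": -0.081, "wz": -0.005}, {"x": 1.44, "y": 0.02, "z": 2.72, "wx": 0.001, "wy": -0.081, "wz": -0.005}]
[{"z": 3.0}, {"z": 3.0}, {"y": 0.01, "z": 3.0}]
[0.4147 0.2713 0.0099] [[-0.0002  0.0015 -0.0007]
 [ 0.0015 -0.0001 -0.0003]
 [ 0.0007  0.0002 -0.0003]]
```

Emit:
servo_tool([
  {"x":0.8,"y":0,"z":3,"wx":0,"wy":-0.081,"wz":-0.005},
  {"x":1,"y":0,"z":2.9,"wx":0,"wy":-0.081,"wz":-0.005},
  {"x":1.2,"y":0,"z":2.8,"wx":0,"wy":-0.081,"wz":-0.005},
  {"x":1.4,"y":0,"z":2.7,"wx":0,"wy":-0.081,"wz":-0.005},
  {"x":0,"y":0,"z":2,"wx":0,"wy":0,"wz":0},
])

```text
time: 14.1
position: [0.387, 0.2694, 0.0749]
orientation: [0.173, 0.02, 0.985, -0.002]
wrist_force: [0.9, 0.2, -0.3]
gripper_width: 0.0853
grip_force: 0.0
```

Emit:
servo_tool([
  {"x":0,"y":0,"z":3,"wx":0,"wy":0,"wz":0},
  {"x":0,"y":0,"z":3,"wx":0,"wy":0,"wz":0},
  {"x":0,"y":0,"z":1,"wx":0,"wy":0,"wz":0},
  {"x":0,"y":0,"z":0,"wx":0,"wy":0,"wz":0},
])

```text
time: 14.5
position: [0.4148, 0.2707, 0.0108]
orientation: [0.173, 0.021, 0.985, -0.002]
wrist_force: [0.2, -0.3, 0.8]
gripper_width: 0.0857
grip_force: 0.0
```

Emit:
servo_tool([
  {"x":0,"y":0,"z":0,"wx":0,"wy":0,"wz":0},
  {"x":0,"y":0,"z":0,"wx":0,"wy":0,"wz":0},
  {"x":0,"y":0,"z":0,"wx":0,"wy":0,"wz":0},
  {"x":0,"y":0,"z":0,"wx":0,"wy":0,"wz":0},
  {"x":0,"y":0,"z":0,"wx":0,"wy":0,"wz":0},
], grip=0)

```text
time: 15.0
position: [0.4153, 0.2724, 0.0128]
orientation: [0.175, 0.02, 0.984, -0.0]
wrist_force: [-3.4, -2.0, 10.6]
gripper_width: 0.0301
grip_force: 58.9
```

Emit:
servo_tool([
  {"x":0,"y":0,"z":0,"wx":0,"wy":0,"wz":0},
  {"x":0,"y":0,"z":0,"wx":0,"wy":0,"wz":0},
  {"x":0,"y":0,"z":0,"wx":0,"wy":0,"wz":0},
])

```text
time: 15.3
position: [0.4153, 0.2724, 0.0128]
orientation: [0.175, 0.02, 0.984, -0.0]
wrist_force: [-3.4, -1.2, 9.5]
gripper_width: 0.0306
grip_force: 58.9
```

```bash
python3 - <<'E'
from h import *
p,R=now();y=np.radians(-2.3);m=np.array([np.cos(y),np.sin(y),0])
cen=np.array([.40,.272,.023])
mo=R.T@(cen+.07*m-p);mo[1]=0;mt=R.T@m;print("mouth in tool",mo,"axis in tool",mt)
mt[1]=0;mt/=np.linalg.norm(mt);np.savez("grasp.npz",mo=mo,mt=mt)
# place orientation: tool y fixed = stand horizontal; rotate so that mt -> -nd
yv=np.cross([0,0,1],[-nd[0],-nd[1],0]);yv/=np.linalg.norm(yv)   # +y of stand
B0=np.stack([mt,[0,1,0],np.cross(mt,[0,1,0])],1);B1=np.stack([-nd,yv,np.cross(-nd,yv)],1);Rp=B1@B0.T
print(Rp);tp=lambda s:Cd+nd*s-Rp@mo
np.savez("place.npz",Rp=Rp,t0=tp(0))
from kin import ik
for s in(.14,.1,0):print(s,tp(s),ik(tp(s),Rp[:,2]))
p,R=plan(p,R,[.36,.25,.25]);p,R=plan(p,R,tp(.16),Rp);print(tp(.16))
E
```

```text
15.3 [0.4153 0.2724 0.0128]
mouth in tool [-0.0549  0.      0.0092] axis in tool [-0.9389 -0.0011  0.3441]
[[-0.9069 -0.0318 -0.4201]
 [-0.0289  0.9995 -0.0134]
 [ 0.4203  0.     -0.9074]]
0.14 [0.4774 0.079  0.2343] (array([0.1362, 0.5265, 0.317 , 1.793 , 0.0438]), np.float64(2.4980018054066022e-15))
0.1 [0.5057 0.0799 0.206 ] (array([0.1316, 0.5988, 0.3651, 1.769 , 0.0419]), np.float64(1.4693801730913947e-13))
0 [0.5764 0.0821 0.1354] (array([0.1217, 0.791 , 0.5312, 1.7433, 0.0377]), np.float64(4.3942627314663696e-13))
[{"x": -0.51, "y": -0.38, "z": -4.03}, {"x": -0.51, "y": -0.38, "z": -4.03}, {"x": -0.51, "y": -0.39, "z": -4.02}, {"x": -0.51, "y": -0.38, "z": -4.03}, {"x": -0.51, "y": -0.39, "z": -4.02}]
[{"x": -0.51, "y": -0.38, "z": -4.03}]
[{"x": -1.47, "y": -2.39, "z": 0.55, "wx": 0.001, "wy": 0.112, "wz": -0.01}, {"x": -1.5, "y": -2.4, "z": 0.38, "wx": 0.001, "wy": 0.112, "wz": -0.01}, {"x": -1.51, "y": -2.42, "z": 0.22, "wx": 0.001, "wy": 0.112, "wz": -0.01}, {"x": -1.5, "y": -2.44, "z": 0.05, "wx": 0.001, "wy": 0.112, "wz": -0.01}, {"x": -1.47, "y": -2.45, "z": -0.12, "wx": 0.001, "wy": 0.112, "wz": -0.01}]
[{"x": -1.42, "y": -2.46, "z": -0.27, "wx": 0.001, "wy": 0.112, "wz": -0.01}, {"x": -1.36, "y": -2.48, "z": -0.43, "wx": 0.001, "wy": 0.112, "wz": -0.01}]
[0.4632 0.0785 0.2485]
```

```bash
python3 - <<'E'
from h import *
p,R=now();g=np.load("place.npz");Rp=g["Rp"]
p,R=plan(p,R,[.375,.26,.20]);p,R=plan(p,R,[.37,.085,.29],Rp,w=.15);p,R=plan(p,R,g["t0"]+nd*.165,Rp);print(p,R-Rp)
E
```

```text
15.3 [0.4153 0.2724 0.0128]
[{"x": -0.54, "y": -0.26, "z": -3.79}, {"x": -0.54, "y": -0.25, "z": -3.79}, {"x": -0.54, "y": -0.26, "z": -3.79}, {"x": -0.54, "y": -0.25, "z": -3.79}, {"x": -0.55, "y": -0.26, "z": -3.79}]
[{"x": -0.55, "y": -2.91, "z": -1.42, "wx": 0.002, "wy": 0.131, "wz": -0.012}, {"x": -0.33, "y": -2.91, "z": -1.47, "wx": 0.002, "wy": 0.131, "wz": -0.012}, {"x": -0.1, "y": -2.92, "z": -1.49, "wx": 0.002, "wy": 0.131, "wz": -0.012}, {"x": 0.13, "y": -2.93, "z": -1.48, "wx": 0.002, "wy": 0.131, "wz": -0.012}, {"x": 0.36, "y": -2.92, "z": -1.44, "wx": 0.002, "wy": 0.131, "wz": -0.012}]
[{"x": 0.58, "y": -2.92, "z": -1.37, "wx": 0.002, "wy": 0.131, "wz": -0.012}]
[{"x": -3.24, "y": -0.31, "z": -0.11, "wx": -0.001}, {"x": -3.24, "y": -0.31, "z": -0.11, "wx": -0.001}, {"x": -3.23, "y": -0.31, "z": -0.1, "wx": -0.001}]
[0.4597 0.0785 0.252 ] [[ 0.0004  0.0015 -0.001 ]
 [ 0.0013  0.      0.0009]
 [ 0.001   0.0003  0.0005]]
```

Emit:
servo_tool([
  {"x":-0.3,"y":-0.2,"z":-2.5,"wx":0,"wy":0,"wz":0},
  {"x":-0.6,"y":-0.2,"z":-4,"wx":0,"wy":0,"wz":0},
  {"x":-0.6,"y":-0.3,"z":-4.2,"wx":0,"wy":0,"wz":0},
  {"x":-0.6,"y":-0.3,"z":-4.2,"wx":0,"wy":0,"wz":0},
  {"x":-0.6,"y":-0.3,"z":-4,"wx":0,"wy":0,"wz":0},
])

```text
time: 15.8
position: [0.3743, 0.2591, 0.2007]
orientation: [0.174, 0.02, 0.984, -0.0]
wrist_force: [1.0, 0.7, -1.6]
gripper_width: 0.0307
grip_force: 60.2
```

Emit:
servo_tool([
  {"x":-0.6,"y":-2.9,"z":-1.4,"wx":0.002,"wy":0.131,"wz":-0.012},
  {"x":-0.3,"y":-2.9,"z":-1.5,"wx":0.002,"wy":0.131,"wz":-0.012},
  {"x":-0.1,"y":-2.9,"z":-1.5,"wx":0.002,"wy":0.131,"wz":-0.012},
  {"x":0.1,"y":-2.9,"z":-1.5,"wx":0.002,"wy":0.131,"wz":-0.012},
  {"x":0.4,"y":-2.9,"z":-1.4,"wx":0.002,"wy":0.131,"wz":-0.012},
])

```text
time: 16.3
position: [0.3711, 0.1137, 0.2758]
orientation: [-0.153, -0.009, 0.988, -0.003]
wrist_force: [-0.0, -0.1, -1.3]
gripper_width: 0.0305
grip_force: 60.2
```

Emit:
servo_tool([
  {"x":0.6,"y":-2.9,"z":-1.4,"wx":0.002,"wy":0.131,"wz":-0.012},
  {"x":0,"y":0,"z":0,"wx":0,"wy":0,"wz":0},
  {"x":0,"y":0,"z":0,"wx":0,"wy":0,"wz":0},
])

```text
time: 16.6
position: [0.3709, 0.0854, 0.2883]
orientation: [-0.217, -0.014, 0.976, -0.005]
wrist_force: [-0.3, 0.3, -0.6]
gripper_width: 0.0303
grip_force: 60.3
```

```bash
python3 - <<'E'
from h import *
p,R=now();g=np.load("place.npz");Rp=g["Rp"];p,R=plan(p,R,g["t0"]+nd*.15,Rp)
E
```

```text
16.6 [0.3709 0.0854 0.2883]
[{"x": -3.66, "y": -0.31, "z": 0.02, "wx": -0.001, "wy": -0.001, "wz": -0.001}, {"x": -3.66, "y": -0.32, "z": 0.02, "wx": -0.001, "wy": -0.001, "wz": -0.001}, {"x": -3.66, "y": -0.32, "z": 0.03, "wx": -0.001, "wy": -0.001, "wz": -0.001}]
```

Emit:
servo_tool([
  {"x":-3.7,"y":-0.3,"z":0,"wx":-0.001,"wy":-0.001,"wz":-0.001},
  {"x":-3.7,"y":-0.3,"z":0,"wx":-0.001,"wy":-0.001,"wz":-0.001},
  {"x":-3.6,"y":-0.3,"z":0.1,"wx":0,"wy":0,"wz":0},
  {"x":0,"y":0,"z":0,"wx":0,"wy":0,"wz":0},
  {"x":0,"y":0,"z":0,"wx":0,"wy":0,"wz":0},
])

```text
time: 17.1
position: [0.4691, 0.0807, 0.2419]
orientation: [-0.215, -0.016, 0.976, -0.004]
wrist_force: [-0.8, 0.4, -0.7]
gripper_width: 0.0307
grip_force: 60.3
```

```bash
python3 wsnap.py w7; python3 - <<'E'
from h import *
from workcell import arm
for n in("side","top"):
    p,d=arm.snapshot(n);np.savez(f"{n}1.npz",p=p,d=d,**arm.camera_model(n))
p,R=now();g=np.load("grasp.npz");mo,mt=g["mo"],g["mt"]
M=p+R@mo;A=R@mt;e=M-Cd;print("mouth",M,"axis",A,"angle to -nd deg",np.degrees(np.arccos(-A@nd)),"s",e@nd,"lat",e-nd*(e@nd))
F=M-A*.14
im=[]
for n in("side1","top1","w7"):
    c=load(n+".npz");q=[proj(c,X) for X in(M,F,Cd+nd*.1,Cd)];print(n,"px mouth,foot,tip,collar",np.round(q,0).tolist())
    w=c["p"].copy()
    if n!="w7":
        u=np.mean(q,0);x0,y0=int(np.clip(u[0]-67,0,506)),int(np.clip(u[1]-75,0,330));w=cv2.resize(w[y0:y0+150,x0:x0+133],(266,300),interpolation=cv2.INTER_CUBIC)
        print((x0,y0))
    else:w=cv2.resize(w,(266,200))
    im.append(w)
o=np.zeros((600,800,3),np.uint8);o[:300,:266]=im[0];o[:300,267:533]=im[1];o[:200,534:]=im[2];cv2.imwrite("pics/c7.png",o[:300,:,::-1])
E
```

```text
17.1 [0.4691 0.0807 0.2419] [0.1416 0.4891 0.2894 1.8028 0.0448 0.0986] [ 0.001 -0.032 -0.005  0.017  0.003 -0.003]
[[-0.9069 -0.0333 -0.4201]
 [-0.0299  0.9994 -0.0146]
 [ 0.4204 -0.0007 -0.9074]]
17.25 [0.4687 0.0804 0.243 ]
mouth [0.5147 0.0819 0.2116] axis [ 0.7078  0.0231 -0.706 ] angle to -nd deg 0.07680754285431428 s 0.15226312325482405 lat [0.     0.0017 0.0001]
side1 px mouth,foot,tip,collar [[333.0, 171.0], [292.0, 136.0], [347.0, 183.0], [371.0, 204.0]]
(268, 98)
top1 px mouth,foot,tip,collar [[261.0, 211.0], [258.0, 257.0], [263.0, 197.0], [264.0, 171.0]]
(194, 133)
w7 px mouth,foot,tip,collar [[317.0, 401.0], [314.0, 94.0], [315.0, 453.0], [316.0, 520.0]]
```

```bash
cat > rel.py <<'E'
from h import *
from scipy.optimize import least_squares
ys=np.array([-.032,.9995,0]);ys-=nd*(ys@nd);ys/=np.linalg.norm(ys);xs=np.cross(ys,nd)
def fit(n,O,t0,t1,r,rm):
    c=load(n+".npz");Q=cloud(c).reshape(-1,3)-O;t=Q@nd;A=np.stack([Q@xs,Q@ys],1)
    m=(t>t0)&(t<t1)&(np.linalg.norm(A,axis=1)<rm);a=A[m]
    if m.sum()<15:return m.sum(),None,None
    cam=-c["R"].T@c["t"]-O;d=np.array([cam@xs,cam@ys]);d/=np.linalg.norm(d)
    s=least_squares(lambda x:np.linalg.norm(a-x,axis=1)-r,np.median(a,0)-d*r*.8,loss="soft_l1",f_scale=.001)
    return m.sum(),s.x*1000,np.sqrt(np.median(s.fun**2))*1000
E
python3 - <<'E'
from rel import *
for v in("top","side"):
    print(v,"peg before",fit(v+"0",Cd,.012,.09,.009,.02),"peg now",fit(v+"1",Cd,.012,.09,.009,.02))
    for a,b in((.152,.171),(.182,.2),(.24,.278)):print("  barrel",a,fit(v+"1",Cd,a,b,.0165,.028))
print("wrist barrel",[fit("w7",Cd,a,b,.0165,.028) for a,b in((.152,.171),(.182,.2),(.24,.278))])
# mouth end by guard collar extents
for v in("top1","side1"):
    c=load(v+".npz");Q=cloud(c).reshape(-1,3)-Cd;t=Q@nd;r=np.linalg.norm(Q-np.outer(t,nd),axis=1)
    w=t[(r>.019)&(r<.028)&(t>.13)&(t<.215)];w2=t[(r<.02)&(t>.125)&(t<.3)];print(v,len(w),np.percentile(w,[3,50,97]) if len(w) else"", np.percentile(w2,[1,99]))
E
```

```text
top peg before (np.int64(162), array([-2.2072, -3.2091]), np.float64(0.6318983612441367)) peg now (np.int64(0), None, None)
  barrel 0.152 (np.int64(0), None, None)
  barrel 0.182 (np.int64(0), None, None)
  barrel 0.24 (np.int64(0), None, None)
side peg before (np.int64(185), array([-1.4361, -1.751 ]), np.float64(0.8966175310613518)) peg now (np.int64(180), array([-1.1822, -1.7245]), np.float64(0.9274175087992574))
  barrel 0.152 (np.int64(66), array([-0.9642,  1.7031]), np.float64(1.014764372333378))
  barrel 0.182 (np.int64(104), array([-0.9227,  1.0478]), np.float64(1.3662457705633835))
  barrel 0.24 (np.int64(232), array([-0.8837,  1.211 ]), np.float64(0.8369862818950927))
wrist barrel [(np.int64(5), None, None), (np.int64(2086), array([-0.2815,  3.3579]), np.float64(0.22132396048083477)), (np.int64(11712), array([-0.3679,  2.8617]), np.float64(0.2828376599252487))]Traceback (most recent call last):
  File "<stdin>", line 9, in <module>
    return _quantile_unchecked(
        a, q, axis, out, overwrite_input, method, keepdims, weights)
    return _ureduce(a,
                    func=_quantile_ureduce_func,
    ...<5 lines>...
                    overwrite_input=overwrite_input,
                    method=method)
    r = func(a, **kwargs)
    result = _quantile(arr,
                       quantiles=q,
    ...<2 lines>...
                       out=out,
                       weights=wgt)
    slices_having_nans = np.isnan(arr[-1, ...])
                                  ~~~^^^^^^^^^
IndexError: index -1 is out of bounds for axis 0 with size 0
```

View pics/c7.png

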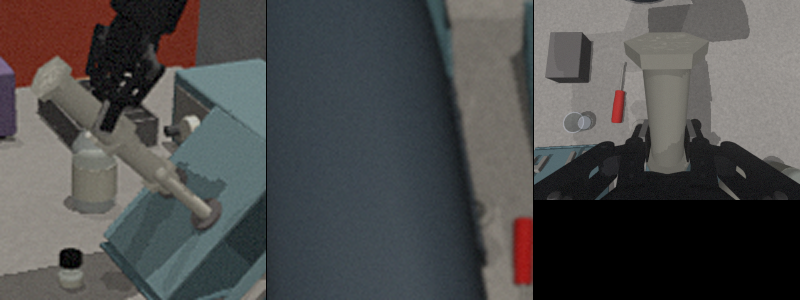

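Picture (last one): the side crop shows the held cylinder in line with and above the free peg, with the fixed cylinder not touched. The top view is blocked by the arm. Both the side and wrist depth say the cylinder sits 3 mm too far in +y, so I'll correct that and slide on.

Emit:
servo_tool([
  {"x":-0.94,"y":-0.3,"z":0.34,"wx":0,"wy":0,"wz":0},
  {"x":-1.41,"y":0,"z":0.52,"wx":0,"wy":0,"wz":0},
  {"x":-0.94,"y":0,"z":0.34,"wx":0,"wy":0,"wz":0},
  {"x":-0.94,"y":0,"z":0.34,"wx":0,"wy":0,"wz":0},
  {"x":0,"y":0,"z":0,"wx":0,"wy":0,"wz":0},
])

```text
time: 17.75
position: [0.5021, 0.0777, 0.2083]
orientation: [-0.217, -0.015, 0.976, -0.004]
wrist_force: [-0.5, -0.1, -1.4]
gripper_width: 0.0306
grip_force: 60.3
```

Emit:
servo_tool([
  {"x":-0.94,"y":0,"z":0.34,"wx":0,"wy":0,"wz":0},
  {"x":-0.94,"y":0,"z":0.34,"wx":0,"wy":0,"wz":0},
  {"x":0,"y":0,"z":0,"wx":0,"wy":0,"wz":0},
])

```text
time: 18.05
position: [0.5163, 0.0782, 0.1946]
orientation: [-0.216, -0.016, 0.976, -0.004]
wrist_force: [-0.2, 0.7, -0.5]
gripper_width: 0.0302
grip_force: 60.3
```

```bash
cat > chk.py <<'E'
from rel import *
from workcell import arm
p,d=arm.snapshot("side");np.savez("side2.npz",p=p,d=d,**arm.camera_model("side"))
p,R=now();g=np.load("grasp.npz");M=p+R@g["mo"];A=R@g["mt"];e=M-Cd;s=e@nd
print("s",s,"lat",[e@xs*1000,e@ys*1000],"tilt",[A@xs,A@ys],arm.read_state()["wrist_force"])
print("peg side",fit("side2",Cd,.012,s-.005,.009,.02),"barrel",[fit("side2",Cd,s+a,s+b,.0165,.028) for a,b in((0,.018),(.03,.045),(.09,.127))])
E
python3 chk.py
```

```text
18.1 [0.5159 0.0782 0.1952]
s 0.08512342704360339 lat [np.float64(-0.5354486959119122), np.float64(-2.0476461084606314)] tilt [np.float64(-0.0017530517036661863), np.float64(-0.00046230572019906134)] [-0.3688 -0.7142 -0.3034]
peg side (np.int64(154), array([-1.3351, -1.6036]), np.float64(0.9752473632638867)) barrel [(np.int64(54), array([-1.2026, -1.9834]), np.float64(0.6188917876380331)), (np.int64(69), array([-1.4421, -2.2182]), np.float64(1.0039715387552968)), (np.int64(191), array([-1.1349, -2.9013]), np.float64(0.7514903584215603))]
```

The mouth is over the tip, aligned within about 0.5 mm and free of force. I'll slide on home.

Emit:
servo_tool([
  {"x":-0.94,"y":0,"z":0.34,"wx":0,"wy":0,"wz":0},
  {"x":-1.22,"y":0,"z":0.45,"wx":0,"wy":0,"wz":0},
  {"x":-1.22,"y":0,"z":0.45,"wx":0,"wy":0,"wz":0},
  {"x":-1.22,"y":0,"z":0.45,"wx":0,"wy":0,"wz":0},
  {"x":0,"y":0,"z":0,"wx":0,"wy":0,"wz":0},
])

```text
time: 18.6
position: [0.551, 0.0792, 0.159]
orientation: [-0.217, -0.015, 0.976, -0.004]
wrist_force: [-1.5, -0.4, -1.6]
gripper_width: 0.0304
grip_force: 60.3
```

Emit:
servo_tool([
  {"x":-0.94,"y":0,"z":0.34,"wx":0,"wy":0,"wz":0},
  {"x":-0.94,"y":0,"z":0.34,"wx":0,"wy":0,"wz":0},
  {"x":-0.66,"y":0,"z":0.24,"wx":0,"wy":0,"wz":0},
  {"x":0,"y":0,"z":0,"wx":0,"wy":0,"wz":0},
])

```text
time: 19.0
position: [0.5698, 0.0799, 0.1411]
orientation: [-0.216, -0.016, 0.976, -0.004]
wrist_force: [0.3, -0.9, -0.4]
gripper_width: 0.0304
grip_force: 60.3
```

```bash
python3 chk.py
```

```text
19.05 [0.5695 0.0799 0.1417]
s 0.009344051948758193 lat [np.float64(-0.4847651057100213), np.float64(-2.0425626142088475)] tilt [np.float64(-0.0015675301064425051), np.float64(-0.0003656197996785409)] [ 0.4784 -0.1355  0.0525]
peg side (np.int64(0), None, None) barrel [(np.int64(43), array([-1.4107, -1.5979]), np.float64(0.7122842486969976)), (np.int64(62), array([-1.4755, -3.399 ]), np.float64(1.511155491602201)), (np.int64(169), array([-1.3539, -2.8493]), np.float64(0.742937800588761))]
```

Nine mm left; I'll go slowly until contact.

Emit:
servo_tool([
  {"x":-0.28,"y":0,"z":0.1,"wx":0,"wy":0,"wz":0},
  {"x":-0.28,"y":0,"z":0.1,"wx":0,"wy":0,"wz":0},
  {"x":-0.19,"y":0,"z":0.07,"wx":0,"wy":0,"wz":0},
  {"x":0,"y":0,"z":0,"wx":0,"wy":0,"wz":0},
])

```text
time: 19.45
position: [0.5752, 0.0801, 0.1364]
orientation: [-0.216, -0.016, 0.976, -0.004]
wrist_force: [-0.3, -1.3, -0.1]
gripper_width: 0.0302
grip_force: 60.3
```

Emit:
servo_tool([
  {"x":-0.09,"y":0,"z":0.03,"wx":0,"wy":0,"wz":0},
  {"x":-0.09,"y":0,"z":0.03,"wx":0,"wy":0,"wz":0},
  {"x":0,"y":0,"z":0,"wx":0,"wy":0,"wz":0},
])

```text
time: 19.75
position: [0.5762, 0.0801, 0.1356]
orientation: [-0.216, -0.016, 0.976, -0.004]
wrist_force: [-2.3, 0.9, 2.7]
gripper_width: 0.0304
grip_force: 60.6
```

Emit:
servo_tool([
  {"x":-0.09,"y":0,"z":0.03,"wx":0,"wy":0,"wz":0},
  {"x":-0.09,"y":0,"z":0.03,"wx":0,"wy":0,"wz":0},
  {"x":0,"y":0,"z":0,"wx":0,"wy":0,"wz":0},
])

```text
time: 20.05
position: [0.5762, 0.0802, 0.1355]
orientation: [-0.217, -0.016, 0.976, -0.004]
wrist_force: [-8.5, -0.2, 11.6]
gripper_width: 0.0303
grip_force: 61.3
```

Emit:
servo_tool([
  {"x":0,"y":0,"z":0,"wx":0,"wy":0,"wz":0},
  {"x":0,"y":0,"z":0,"wx":0,"wy":0,"wz":0},
])

```text
time: 20.25
position: [0.5763, 0.0801, 0.1355]
orientation: [-0.217, -0.016, 0.976, -0.004]
wrist_force: [-7.8, 0.5, 11.8]
gripper_width: 0.0305
grip_force: 61.2
```

Emit:
servo_tool([
  {"x":0,"y":0,"z":0,"wx":0,"wy":0,"wz":0},
  {"x":0,"y":0,"z":0,"wx":0,"wy":0,"wz":0},
  {"x":0,"y":0,"z":0,"wx":0,"wy":0,"wz":0},
  {"x":0,"y":0,"z":0,"wx":0,"wy":0,"wz":0},
], grip=0.72)

```text
time: 20.65
position: [0.5781, 0.0801, 0.1337]
orientation: [-0.216, -0.016, 0.976, -0.004]
wrist_force: [-0.2, 1.1, 0.2]
gripper_width: 0.0614
grip_force: 0.0
```

Emit:
servo_tool([
  {"x":0,"y":0,"z":-1,"wx":0,"wy":0,"wz":0},
  {"x":0,"y":0,"z":-2,"wx":0,"wy":0,"wz":0},
  {"x":0,"y":0,"z":-3,"wx":0,"wy":0,"wz":0},
  {"x":0,"y":0,"z":-4,"wx":0,"wy":0,"wz":0},
  {"x":0,"y":0,"z":-4,"wx":0,"wy":0,"wz":0},
])

```text
time: 21.15
position: [0.6339, 0.0821, 0.2535]
orientation: [-0.215, -0.016, 0.977, -0.004]
wrist_force: [1.5, 1.0, 0.7]
gripper_width: 0.0615
grip_force: 0.0
```

Emit:
servo_tool([
  {"x":0,"y":0,"z":-3,"wx":0,"wy":0,"wz":0},
  {"x":0,"y":0,"z":0,"wx":0,"wy":0,"wz":0},
  {"x":0,"y":0,"z":0,"wx":0,"wy":0,"wz":0},
])

```text
time: 21.45
position: [0.6375, 0.0816, 0.2711]
orientation: [-0.212, -0.015, 0.977, -0.003]
wrist_force: [-0.1, 0.3, -1.6]
gripper_width: 0.0614
grip_force: 0.0
```

```bash
python3 wsnap.py w8; python3 - <<'E'
from rel import *
from workcell import arm
for n in("side","top"):
    p,d=arm.snapshot(n);np.savez(n+"3.npz",p=p,d=d,**arm.camera_model(n))
for v in("w8","side3"):
    c=load(v+".npz");print(v,[fit(v,Cd,a,b,.0165,.028) for a,b in((.001,.018),(.03,.06),(.06,.09),(.09,.127))])
    Q=cloud(c).reshape(-1,3)-Cd;t=Q@nd;r=np.hypot(Q@xs,Q@ys);w=t[(r<.026)&(t>.1)&(t<.17)];f=t[(r>.020)&(r<.028)&(t>.01)&(t<.035)]
    print(" foot end s",np.percentile(w,[50,95,99]) if len(w) else 0,"guard collar",np.percentile(f,[5,95]) if len(f) else 0)
# fixed cylinder for reference, 90 mm in +y
C2=Cd+ys*.09;c=load("side3.npz");Q=cloud(c).reshape(-1,3)-C2;t=Q@nd;r=np.hypot(Q@xs,Q@ys);w=t[(r<.026)&(t>.1)&(t<.17)];print("fixed foot end",np.percentile(w,[50,95,99]) if len(w) else 0)
# spanner still, and changes of the bench
c0,c3=load("side0.npz"),load("side3.npz");d=(np.abs(c0["d"]-c3["d"])>.01)&(c0["d"]>0)&(c3["d"]>0)
k,l,st,ce=cv2.connectedComponentsWithStats(cv2.morphologyEx(d.astype(np.uint8),cv2.MORPH_OPEN,np.ones((3,3))));print([(st[i].tolist()) for i in range(1,k) if st[i,4]>25])
E
```

```text
21.45 [0.6375 0.0816 0.2711] [0.1116 0.909  1.1794 2.267  0.033  0.0729] [ 0.002 -0.005 -0.053  0.005  0.001  0.   ]
[[-0.9097 -0.0316 -0.414 ]
 [-0.0287  0.9995 -0.0132]
 [ 0.4142 -0.0001 -0.9102]]
w8 [(np.int64(395), array([ 0.0197, -0.5551]), np.float64(0.3002360882265395)), (np.int64(1419), array([-1.7855, -0.377 ]), np.float64(0.45120522645176675)), (np.int64(1570), array([-3.4836, -0.1345]), np.float64(0.4187602435495442)), (np.int64(2394), array([-5.2357,  0.0673]), np.float64(0.4542271958772538))]
 foot end s [0.1339 0.1415 0.1419] guard collar [0.0222 0.0303]
side3 [(np.int64(73), array([-0.7821, -3.0789]), np.float64(1.4425304035124535)), (np.int64(178), array([-2.633 , -2.3717]), np.float64(1.27156739578172)), (np.int64(133), array([-4.4911, -1.1727]), np.float64(0.8678906039346277)), (np.int64(173), array([-6.1332, -1.3399]), np.float64(0.8911540461404923))]
 foot end s [0.1403 0.1438 0.1448] guard collar [0.022  0.0326]
fixed foot end [0.1409 0.1437 0.1449]
[[0, 0, 413, 301, 47005], [373, 0, 109, 144, 5937], [326, 168, 49, 42, 663], [237, 201, 53, 24, 672], [394, 248, 48, 49, 450], [374, 336, 11, 8, 43], [358, 339, 20, 51, 332]]
```

```bash
python3 -c "
from workcell import arm
print(arm.hand_in())"
```

```text
the job is handed in; nothing more can be done
None
```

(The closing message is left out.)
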